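Change the splined heads of a tube mixer and start it

TASK

Get the tube mixer ready for the next run: tilt its display up to about 60 degrees from flat, take all the worn orange heads off their spindles and stand them upright in the carton, and slide every new blue head fully home onto a splined spindle of its own (any will do), turning it until its grooves line up with the ridges. When all of that is done, press the green start button and let it go; leave everything else as it is.

Things in the scene. Friction and masses are not known exactly. Their poses are not given: they have to be found in the camera images.
- head_1_mid (a point): New mixing head, blue with a white grip bar, 68 mm tall, ~0.15 kg: sleeve 52 mm across, 60 mm flange (36 to 41 mm up), on it the grip bar 48 x 22 mm, 41 to 68 mm up, long side along this frame's x: pinch it across its 22 mm (y). Two or three new heads are there, standing on the desk. Point: on the axis, half-way up (34 mm above the underside), z up
- head_1: The same head at the centre of its underside. Open below: bore 37 mm across, 36 deep, with six inward teeth (5 mm wide, tips 25 mm across, 1 to 24 mm above the underside) and six grooves between them. Grooves lie along +x and -x (in line with the grip bar) and every 60 degrees; teeth midway between
- head_2_mid (a point): New mixing head, same as head_1 (blue, white grip bar), same point and axes; may be absent, as may any of them
- head_3_mid (a point): New mixing head, same as head_1 (blue, white grip bar), same point and axes; may be absent, as may any of them
- old_1_mid (a point): Worn mixing head: orange with a grey grip bar; shape, size, point and axes as head_1. At the start two or three of the worn heads are there, each fully seated on a spindle; lift one at least 40 mm to clear its spindle
- old_2_mid (a point): Worn mixing head, same as old_1; may be absent, as may any of them
- old_3_mid (a point): Worn mixing head, same as old_1; may be absent, as may any of them
- spindle_1_seat (a point): Splined steel spindle, upright; it is fixed and does not turn. Point: on its axis, at the top face of its 52 mm collar, where a seated head's underside rests (49 mm above the desk); z up. Six ridges, 34 mm across and 5 mm wide, run up to 20 mm above the collar, along +x and -x and every 60 degrees; core 22 mm across, tapered nose ends 32 mm above the collar
- spindle_1: The same spindle at the underside of its collar (4 mm below). A head slides fully down only when its grooves line up with the ridges (about 6 degrees of play either way); otherwise it stops 19 mm high. The nose helps to centre it. Spindles are 95 mm apart
- spindle_2_seat (a point): Splined spindle, same as spindle_1, its ridges at its own angle
- spindle_3_seat (a point): Splined spindle, same as spindle_1, its ridges at its own angle
- display (a joint): Tilt of the mixer's fold-up display in rad: 0 folded flat, growing as its near edge is raised; range 0 to 1.7. Stiff hinge (0.25 N m), stays where it is left.
- display_tab (a point): Orange pull tab of the display, in the middle of its free edge (the edge nearest the robot): 20 mm wide (along y), 26 mm long outwards, 8 mm thick, overhanging the mixer's front with free air below it (51 mm above the desk when folded). Pinch it across its 20 mm from above; it can pivot between the fingers. Point: its centre, 116 mm from the hinge line. Its axes turn with the display (y along the hinge).
- display_hinge (a point): Hinge line of the display, at its far edge, 47 mm above the desk; point at the middle of its width (66 mm); y along the hinge. The display is a grey plate 102 mm long, 8 mm thick.
- start (a joint): Green start button of the mixer, 26 mm across: pressed depth in m, 0 released, 0.006 fully down (4 N); springs back
- start_top (a point): Centre of the top of the green start button, at the mixer's left end; press straight down
- mixer: White mixer with a grey top, blue band, 120 x 400 mm, top 45 mm above the desk; fixed. Origin: centre of its underside, y along its long side (to the button end), x away from the robot. Along y: button at 176, spindles at 117, 22 and -73 (which is which varies), display at -163 mm
- carton: Open white cut-down carton, 98 (x) x 215 (y) mm outside, walls 3 mm thick and 48 mm high, floor 2 mm; fixed. Origin: centre of its underside. Empty at the start; three heads fit side by side along its length (68 mm apart)
- cartridge: Blue test cartridge, 73 mm tall, behind the mixer; a bystander, leave it alone. Origin: centre of its underside
- pen: Blue pen lying behind the mixer; a bystander, leave it alone. Origin: centre of its underside
- cup: Specimen cup with an orange lid, 61 mm wide; a bystander, leave it alone. Origin: centre of its underside
- timer: White bench timer, 63 mm tall, behind the mixer; a bystander, leave it alone. Origin: centre of its underside
- reagent: Small white bottle with a red cap, 65 mm tall, behind the mixer; a bystander, leave it alone. Origin: centre of its underside

How it is judged:
On the way, in this order (a step that is already met when the one before it is completed fails the run):
1. display tilted up to 60 degrees (10 either way), worn heads upright in the carton, every new head home on a spindle (value of joint display between 0.873 and 1.222 rad and x of old_1_mid in the frame of carton between -0.05 and 0.05 m and y of old_1_mid in the frame of carton between -0.108 and 0.108 m and z of each of old_1_mid, old_2_mid, old_3_mid in the frame of carton below 0.055 m and angle between each of old_1_mid, old_2_mid, old_3_mid's own z axis and vertical below 0.25 rad and x of old_2_mid in the frame of carton between -0.05 and 0.05 m and y of old_2_mid in the frame of carton between -0.108 and 0.108 m and x of old_3_mid in the frame of carton between -0.05 and 0.05 m and y of old_3_mid in the frame of carton between -0.108 and 0.108 m and ((z of head_1_mid in the frame of spindle_1_seat between 0.028 and 0.038 m and horizontal distance between head_1_mid and spindle_1_seat below 0.006 m and angle between head_1_mid's own z axis and vertical below 0.08 rad) or (z of head_1_mid in the frame of spindle_2_seat between 0.028 and 0.038 m and horizontal distance between head_1_mid and spindle_2_seat below 0.006 m and angle between head_1_mid's own z axis and vertical below 0.08 rad) or (z of head_1_mid in the frame of spindle_3_seat between 0.028 and 0.038 m and horizontal distance between head_1_mid and spindle_3_seat below 0.006 m and angle between head_1_mid's own z axis and vertical below 0.08 rad)) and ((z of head_2_mid in the frame of spindle_1_seat between 0.028 and 0.038 m and horizontal distance between head_2_mid and spindle_1_seat below 0.006 m and angle between head_2_mid's own z axis and vertical below 0.08 rad) or (z of head_2_mid in the frame of spindle_2_seat between 0.028 and 0.038 m and horizontal distance between head_2_mid and spindle_2_seat below 0.006 m and angle between head_2_mid's own z axis and vertical below 0.08 rad) or (z of head_2_mid in the frame of spindle_3_seat between 0.028 and 0.038 m and horizontal distance between head_2_mid and spindle_3_seat below 0.006 m and angle between head_2_mid's own z axis and vertical below 0.08 rad)) and ((z of head_3_mid in the frame of spindle_1_seat between 0.028 and 0.038 m and horizontal distance between head_3_mid and spindle_1_seat below 0.006 m and angle between head_3_mid's own z axis and vertical below 0.08 rad) or (z of head_3_mid in the frame of spindle_2_seat between 0.028 and 0.038 m and horizontal distance between head_3_mid and spindle_2_seat below 0.006 m and angle between head_3_mid's own z axis and vertical below 0.08 rad) or (z of head_3_mid in the frame of spindle_3_seat between 0.028 and 0.038 m and horizontal distance between head_3_mid and spindle_3_seat below 0.006 m and angle between head_3_mid's own z axis and vertical below 0.08 rad))), for 0.2 s.
2. then the start button is pressed (value of joint start above 0.0035 m), for 0.05 s.
At the end, for the whole second after the job is handed in: Display at 50 to 70 degrees; worn heads upright (14 degrees) in the carton; each new head present at rest on a spindle, underside within 4 mm of the collar, 6 mm of the axis, upright within 4.5 degrees; button pressed (over 3.5 mm) after that, and released (all of step 1 and value of joint start below 0.0015 m); the robot touches nothing.
It fails at once if the cartridge, pen, cup, timer or small bottle is shifted more than 30 mm (distance of any of cartridge, pen, cup, timer, reagent from where it was at the start of the episode above 0.03 m).
Of old_1, old_2, old_3 only 2 to 3 are there at a start; the rules pass over those that are not, and their reading is None.
Of head_1, head_2, head_3 only 2 to 3 are there at a start; the rules pass over those that are not, and their reading is None.
At some moment in a run one of head_1, head_2, head_3 may be knocked a few centimetres aside while the robot is not near it.
It also fails if it takes over 210 s, if anything falls off the work surface, if the arm or the gripper's body presses on something with over 40 N, if the wrist force passes 120 N, or if a joint passes its speed limit or range.

ROBOT

A 6-joint arm with a two-finger parallel gripper is mounted at the origin on a cart in front of the work surface, level with it; the furniture and walls round the work are solid. World frame = base frame: x ahead of the robot, y to its left, z up, the work surface at z = 0. Lengths are in m, angles in rad, forces in N, time in s.
With the tool pointing down it reaches from about 0.375 to 0.975 m from the base axis. Payload 3.8 kg.
Tool frame: the origin (TCP) lies on the centre line of the jaws, within the pads' length; the fingertips stand 17 mm ahead of it and the grasp point (between the pads) lies 2 mm behind it (bot.tip_extent is the distance from the TCP to the fingertips, in m); z points along the fingers, y is the line along which they close (so a half turn about z gives the same grasp; the last joint's range is limited). The gripper opens to 85 mm and grips with 20 to 120 N. Pads are 22 mm wide; open, the fingers measure 114 mm over their backs; the gripper's body (76 mm by 85 mm) begins 54 mm behind the grasp point. The pads swing forward as they close: fully open they stand 13 mm farther back than shut.
Start: joints at [-1.183, 0.264, 1.604, -0, 1.274, -0.037], TCP at [0.278, -0.615, 0.248] pointing down, gripper open.
Joint ranges: [-2.63, 2.63], [-0.94, 2.18], [0.31, 2.57], [-1.31, 4.45], [0, 2.66], [-2.55, 2.55]. Speed limits (rad/s): [2.57, 2.57, 3.14, 3.14, 3.14, 3.14].

INTERFACE

Orientations are given as a rotation vector (axis times angle).
In Python, from workcell import readout, read_camera, finish_job, bot gives the robot as it stands.
- The arm moves only by the tool jog_arm, never from a script. Its argument "deltas" is one flat list of numbers, 7 for each row, row after row: the shift along the tool's x, y, z in m, then the turn, a rotation vector about the tool's x, y, z in degrees, then the gripper command: -1 is shut, 1 is fully open, values between are in proportion. A call has 1 to 8 rows; each row is the pose to reach, as a shift and turn from the pose commanded when the call began, along the tool's axes at that moment; what a row does not reach only later rows make up. A row lasts 1/10 s, in which the tool goes at most 50 mm and 8.59 degrees, less where a joint would pass 70% of its speed; a pose out of reach is approached as far as the arm can. A call with a gripper value outside its range is refused whole. The fingers move at their own pace and stop on an object; "squeeze" is the grip in N (left out, the last holds). Time passes only in rows, so rows that repeat a pose let the fingers close. It gives the time, the measured TCP pose, the force, the opening and the grip force at its end, in the units of the state.
- readout.read_state(): the state, without advancing time (a new reading comes with each control period).
- read_camera(name): name is "scene" or "top" or "wrist"; returns a dict with "color" (384x512x3 uint8, blue, green, red), "fx", "fy", "cx", "cy" (pixels), "origin" and "attitude" of the camera in the world. Camera axes: x right, y down, z forward; pixel columns grow to the right and rows downward; lengths in m; the calibration is good to about 2 mm. A picture is of the moment at which its call begins. There is no depth.
- finish_job(): hands the job in; it is judged then, once.
The state is a dict: "time": time; "q": joint angles; "joint_vel": joint speeds; "joint_torque": joint torques, N m; "tool_pos": TCP position; "tcp_rot": TCP orientation; "wrist_force": force on the tool from outside, world axes, zero at the start; "torque": the same for the moment, N m; "width": opening from 0.0 (shut) to 1.0 (fully open); "grip_force": force on a finger pad.
Only numpy, scipy, OpenCV 4.12 (cv2) and the standard library are available. Lean on these libraries where they do the work, as an engineer would, in place of code of your own. Each camera call takes 0.05 s, during which the arm holds its last target. There are 200 camera calls.

## Working session

There is one attempt and no reset: what is moved stays moved. The work goes in short steps, Python scripts to look and compute and a tool call to move; the robot and the scene stay as the last step left them, time stands still between calls to the robot, and variables do not carry over. Pictures are saved under pics/ and viewed, at most 17 in all, crops included, and the job is handed in when it is done.

Besides the shell and the picture viewer there is one more tool, called after "Call:" by a JSON object that holds its "op" and its "data". jog_arm: Moves the arm, as the interface text tells. Its arguments: {"type":"object","properties":{"deltas":{"type":"array"},"squeeze":{"type":"number"}},"required":["deltas"]}

```bash
mkdir -p pics; ls
cat > h.py <<'E'
import cv2,numpy as np
from scipy.spatial.transform import Rotation as R
from workcell import readout, read_camera, finish_job, bot
def att(c):
    a=np.array(c["attitude"]); 
    return a if a.shape==(3,3) else (R.from_rotvec(a) if a.size==3 else R.from_quat(a)).as_matrix()
def ray(c,u,v,z):
    d=att(c)@np.array([(u-c["cx"])/c["fx"],(v-c["cy"])/c["fy"],1]); o=np.array(c["origin"])
    return o+d*(z-o[2])/d[2]
def proj(c,p):
    q=att(c).T@(np.array(p)-np.array(c["origin"])); return c["fx"]*q[0]/q[2]+c["cx"],c["fy"]*q[1]/q[2]+c["cy"]
E
python3 - <<'E'
from h import *
ims=[]
for n in("top","scene"):
    c=read_camera(n); print(n,c["fx"],c["cx"],c["cy"],c["origin"],c["attitude"])
    cv2.imwrite(f"pics/{n}0.png",cv2.resize(c["color"],(800,600),interpolation=cv2.INTER_CUBIC)); 
    cv2.imwrite(f"{n}0_raw.png",c["color"])
print(readout.read_state())
E
```

```text
pics
top 403.34958807660405 258.30310800735464 186.3707676797991 [0.46478045 0.07737768 1.17895274] [-2.17993317  2.17434155 -0.0698949 ]
scene 468.56396735124423 251.41896788707328 189.42518772132178 [ 0.59487007 -0.47193954  0.92720603] [-2.54821868 -0.05111429  0.03556584]
{'time': 0.1, 'q': array([-1.18294048e+00,  2.64699102e-01,  1.60526844e+00,  3.58136520e-06,
        1.27371707e+00, -3.68777681e-02]), 'joint_vel': array([-0.00021843, -0.00138039, -0.00439287,  0.00113727,  0.00089066,
       -0.00092944]), 'joint_torque': array([ 8.36709241e-04, -5.16706896e+01, -3.68591273e+01,  6.87973582e-06,
        6.27771937e-03,  1.25227359e-06]), 'tool_pos': array([ 0.27792137, -0.61442127,  0.24705542]), 'tcp_rot': array([-3.06900228e+00, -6.61730525e-01,  5.68041125e-04]), 'wrist_force': array([-0.10296553,  0.35702382,  0.02252187]), 'torque': array([ 0.0053793 , -0.06317908, -0.04251314]), 'grip_force': 0.0, 'width': 1.003200124414485}
```

View pics/top0.png

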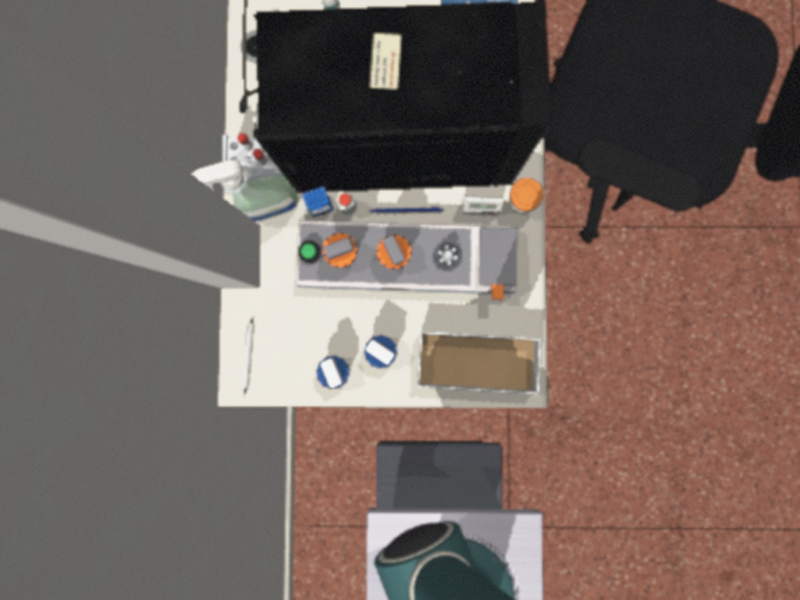

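View pics/scene0.png

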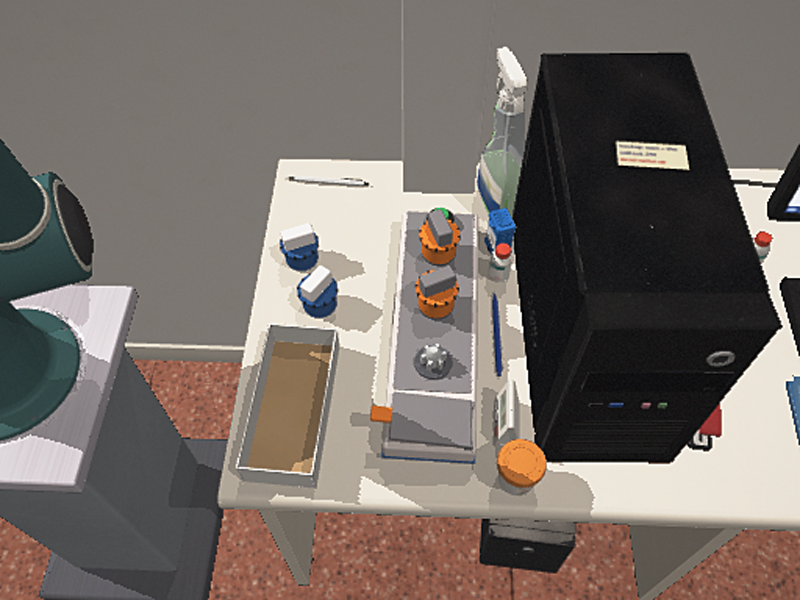

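Top view: two new blue heads (px/1.5625: ~(213,238), (243,225)), two worn orange ones seated (~(218,160), (252,161)), free spindle ~(286,164), tab ~(318,187), button ~(198,161), carton ~(307,232).

```bash
cat >> h.py <<'E'
def blobs(m,amin=30):
    n,l,s,ce=cv2.connectedComponentsWithStats(m.astype(np.uint8)); 
    return [(ce[i],s[i,4],l==i) for i in range(1,n) if s[i,4]>=amin]
def bar(c,mask,z):
    # min-area rect of mask projected on plane z -> centre, yaw of long side (deg), sizes
    ys,xs=np.nonzero(mask); P=np.array([ray(c,x,y,z)[:2] for x,y in zip(xs,ys)])
    (cx,cy),(w,h),a=cv2.minAreaRect((P*1000).astype(np.float32)); 
    if w<h: a+=90
    return cx,cy,(a+90)%180-90,w,h
E
python3 - <<'E'
from h import *
print(bot.tip_extent)
c=read_camera("top"); hsv=cv2.cvtColor(c["color"],cv2.COLOR_BGR2HSV); H,S,V=[hsv[...,i].astype(int) for i in range(3)]
roi=np.zeros(H.shape,bool); roi[110:262,145:350]=1
for nm,m,z in(("blue",(H>100)&(H<125)&(S>120),.04),("orange",(H<16)&(S>150)&(V>110),.09),("green",(H>45)&(H<80)&(S>120),.05)):
    for ce,a,k in blobs(m&roi,12):
        ys,xs=np.nonzero(k); p=ray(c,*ce,z); print(nm,ce.round(1),a,p[:2].round(3))
        if a>100 and nm!="green":
            (x,y),r=cv2.minEnclosingCircle(np.stack([xs,ys],1).astype(np.float32)); print("  circ",x,y,r,ray(c,x,y,z).round(3))
            hull=np.zeros(H.shape,np.uint8); cv2.circle(hull,(int(x),int(y)),int(r)-1,1,-1)
            bm=(hull>0)&(S<70)&((V>170) if nm=="blue" else (V>60))
            b=max(blobs(bm,5),key=lambda t:t[1]); print("  bar",b[1],np.round(bar(c,b[2],z+.028),1))
for u,v in((421,333),(538,333),(542,391),(418,388)): print("carton",ray(c,u/1.5625,v/1.5625,.048).round(3))
print("spindle",ray(c,447/1.5625,256/1.5625,.075).round(3),"tab",ray(c,498/1.5625,291/1.5625,.052).round(3))
for u,v in((300,224),(518,227),(516,292),(297,288)): print("mixer",ray(c,u/1.5625,v/1.5625,.045).round(3))
E
```

```text
0.017
blue [202.  126.6] 178 [0.723 0.253]
  circ 202.18211364746094 126.91722106933594 8.403841972351074 [0.722 0.252 0.04 ]Traceback (most recent call last):
  File "<stdin>", line 12, in <module>
ValueError: max() iterable argument is empty
```

```bash
cat > m.py <<'E'
from h import *
def measure(c,roi=None):
    hsv=cv2.cvtColor(c["color"],cv2.COLOR_BGR2HSV); H,S,V=[hsv[...,i].astype(int) for i in range(3)]
    if roi is None: roi=np.zeros(H.shape,bool); roi[140:262,180:350]=1
    for nm,m,z in(("blue",(H>100)&(H<125)&(S>120),.04),("orange",(H<16)&(S>150)&(V>110),.09),("green",(H>45)&(H<80)&(S>120),.05)):
        for ce,a,k in blobs(m&roi,12):
            ys,xs=np.nonzero(k); p=ray(c,*ce,z); print(nm,ce.round(1),a,p[:2].round(3))
            if a>100 and nm!="green":
                (x,y),r=cv2.minEnclosingCircle(np.stack([xs,ys],1).astype(np.float32)); print("  circ",round(x),round(y),round(r,1),ray(c,x,y,z).round(3))
                hull=np.zeros(H.shape,np.uint8); cv2.circle(hull,(int(x),int(y)),int(r)-1,1,-1)
                bm=(hull>0)&(S<70)&((V>150) if nm=="blue" else (V>60))
                bb=blobs(bm,5)
                if bb: b=max(bb,key=lambda t:t[1]); print("  bar",b[1],np.round(bar(c,b[2],z+.028),1))
E
python3 - <<'E'
from m import *
c=read_camera("top"); measure(c)
for u,v in((421,333),(538,333),(542,391),(418,388)): print("carton",ray(c,u/1.5625,v/1.5625,.048).round(3))
print("spindle",ray(c,447/1.5625,256/1.5625,.075).round(3),"tab",ray(c,498/1.5625,291/1.5625,.052).round(3))
for u,v in((300,224),(518,227),(516,292),(297,288)): print("mixer",ray(c,u/1.5625,v/1.5625,.045).round(3))
E
```

```text
blue [246.8 219. ] 47 [0.459 0.123]
blue [239.2 230.7] 35 [0.426 0.144]
blue [218.7 235. ] 55 [0.414 0.202]
blue [205.4 240.9] 26 [0.397 0.239]
orange [214.2 152.2] 43 [0.641 0.211]
orange [251.7 161.6] 152 [0.615 0.108]
  circ 252 161 10.4 [0.617 0.108 0.09 ]
  bar 127 [615.2 107.3  26.6  43.   20.2]
orange [220.  165.6] 98 [0.604 0.195]
orange [318.1 186.3] 53 [ 0.548 -0.071]
green [196.9 160.3] 74 [0.624 0.264]
carton [0.476 0.059 0.048]
carton [ 0.476 -0.15   0.048]
carton [ 0.374 -0.155  0.048]
carton [0.378 0.065 0.048]
spindle [0.611 0.014 0.075] tab [ 0.551 -0.078  0.052]
mixer [0.673 0.28  0.045]
mixer [ 0.668 -0.117  0.045]
mixer [ 0.55  -0.112  0.045]
mixer [0.556 0.284 0.045]
```

```bash
cat >> h.py <<'E'
def down(yaw): return R.from_euler('z',yaw,degrees=True)*R.from_matrix(np.diag([1.,-1,-1]))
def plan(p,yaw,sym=True,pose=None):
    s=readout.read_state(); P,Q=(s["tool_pos"],R.from_rotvec(s["tcp_rot"])) if pose is None else pose
    x=Q.as_matrix()[:,0]; cur=np.degrees(np.arctan2(x[1],x[0]))
    ys=[yaw,yaw+180] if sym else [yaw]
    for y in ys:
        d=(y-cur+180)%360-180; q6=np.degrees(s["q"][5])-d+np.degrees(np.arctan2(p[1],p[0])-s["q"][0])
        t=Q.inv().apply(np.array(p)-P); w=(Q.inv()*down(y)).as_rotvec(degrees=True)
        print("yaw",round(y,1),"cur",round(cur,1),"d",round(d,1),"q6 guess",round(q6),"shift",t.round(4),"turn",w.round(2))
    return np.array(p),down(ys[0])
E
python3 - <<'E'
from h import *
s=readout.read_state(); print(s["q"],R.from_rotvec(s["tcp_rot"]).as_matrix().round(3))
plan((.49,-.07,.2),0)
E
```

```text
[-1.18289655e+00  2.64449596e-01  1.60484805e+00  1.68260065e-05
  1.27368816e+00 -3.68732987e-02] [[ 0.911  0.412 -0.001]
 [ 0.412 -0.911  0.001]
 [ 0.    -0.001 -1.   ]]
yaw 0 cur 24.3 d -24.3 q6 guess 82 shift [ 0.4176 -0.4088  0.048 ] turn [-8.000e-02  1.000e-02  2.434e+01]
yaw 180 cur 24.3 d 155.7 q6 guess -98 shift [ 0.4176 -0.4088  0.048 ] turn [-2.0000e-02 -1.1000e-01 -1.5566e+02]
```

Call:
{"op": "jog_arm", "data": {"deltas": [0.21, -0.205, 0, 0, 0, 12, 0.3, 0.21, -0.205, 0, 0, 0, 12, 0.3, 0.21, -0.205, 0, 0, 0, 12, 0.3, 0.21, -0.205, 0, 0, 0, 12, 0.3, 0.21, -0.205, 0, 0, 0, 12, 0.3, 0.21, -0.205, 0, 0, 0, 12, 0.3, 0.21, -0.205, 0, 0, 0, 12, 0.3, 0.21, -0.205, 0, 0, 0, 12, 0.3]}}

```text
time: 1.0
tool_pos: [0.3854, -0.3409, 0.2484]
tcp_rot: [3.122, 0.342, -0.0]
wrist_force: [0.3, -0.4, -0.3]
width: 0.653
grip_force: 0.0
```

Run:
```python
from h import *
plan((.49,-.07,.2),0,False)
```

```text
yaw 0 cur 12.5 d -12.5 q6 guess 82 shift [ 0.1607 -0.2419  0.0482] turn [ 0.04  0.   12.49]
```

Call:
{"op": "jog_arm", "data": {"deltas": [0.16, -0.242, 0.048, 0, 0, 12.5, 0.3, 0.16, -0.242, 0.048, 0, 0, 12.5, 0.3, 0.16, -0.242, 0.048, 0, 0, 12.5, 0.3, 0.16, -0.242, 0.048, 0, 0, 12.5, 0.3, 0.16, -0.242, 0.048, 0, 0, 12.5, 0.3, 0.16, -0.242, 0.048, 0, 0, 12.5, 0.3, 0.16, -0.242, 0.048, 0, 0, 12.5, 0.3, 0.16, -0.242, 0.048, 0, 0, 12.5, 0.3]}}

```text
time: 1.8
tool_pos: [0.4899, -0.0713, 0.1999]
tcp_rot: [3.141, -0.002, -0.002]
wrist_force: [0.1, 0.3, -0.6]
width: 0.649
grip_force: 0.0
```

Run:
```python
from h import *
c=read_camera("wrist"); s=readout.read_state(); print(s["tool_pos"],s["tcp_rot"],s["q"]); print(c["fx"],c["cx"],c["cy"],c["origin"],att(c).round(3))
cv2.imwrite("pics/w1.png",c["color"])
```

```text
[ 0.48982622 -0.07220993  0.20017067] [ 3.14079727e+00 -4.61140924e-03 -7.54341755e-04] [-1.96095583e-01 -4.23240582e-02  2.03373755e+00 -9.52781296e-04
  1.15049746e+00  1.37802610e+00]
295.21535691541555 256.3296203435408 194.01766086729413 [ 0.57379259 -0.07210361  0.32469256] [[-0.001 -0.945 -0.327]
 [-1.     0.001 -0.   ]
 [ 0.     0.327 -0.945]]
```

View pics/w1.png

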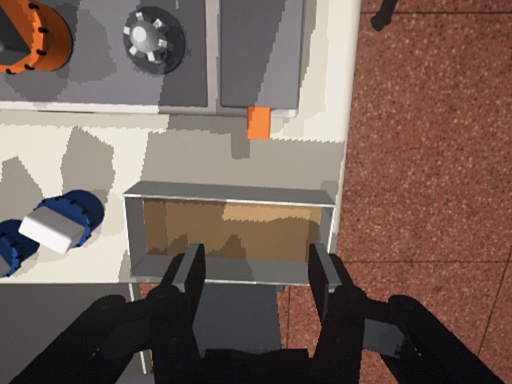

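Wrist view: orange tab (248–271, 107–139), free spindle ~(148,38) with six ridges, carton rim (125,194)–(333,205), a blue head at (68,222).

Run:
```python
from m import *
c=read_camera("wrist"); hsv=cv2.cvtColor(c["color"],cv2.COLOR_BGR2HSV); H,S,V=[hsv[...,i].astype(int) for i in range(3)]
m=(H<16)&(S>180)&(V>150); m[:95]=0; m[150:]=0; m[:,:200]=0
b=max(blobs(m),key=lambda t:t[1]); ys,xs=np.nonzero(b[2]); print(xs.min(),xs.max(),ys.min(),ys.max(),"tab",bar(c,b[2],.055))
for u,v in((126,193),(332,203),(128,282),(222,108),(296,112),(0,103)): print((u,v),ray(c,u,v,.048).round(4))
# spindle: bright nose/ridges
for t in (110,130,150):
  m=(V>t)&(S<40); m[85:]=0; m[:,:105]=0; m[:,190:]=0
  for ce,a,k in blobs(m,60):
    ys,xs=np.nonzero(k); print(t,ce,a,xs.min(),xs.max(),ys.min(),ys.max(),ray(c,*ce,.069).round(4))
cv2.imwrite("pics/w1c.png",cv2.resize(c["color"][0:85,100:200],None,fx=7,fy=7,interpolation=cv2.INTER_CUBIC))
plan((.49,-.07,.2),0,False)
```

```text
246 268 107 138 tab (547.7449340820312, -73.57185363769531, -1.7780685424804688, 19.158124923706055, 26.942041397094727)
(126, 193) [0.4794 0.0562 0.048 ]
(332, 203) [ 0.4682 -0.1489  0.048 ]
(128, 282) [0.3753 0.0692 0.048 ]
(222, 108) [ 0.5601 -0.0422  0.048 ]
(296, 112) [ 0.5565 -0.1091  0.048 ]
(0, 103) [0.5649 0.1567 0.048 ]
110 [125.51152972  46.32055862] 3079 105 162 0 84 [0.6077 0.029  0.069 ]
110 [155.79032258  23.43548387] 62 151 160 19 28 [0.6234 0.0036 0.069 ]
110 [160.45901639  43.08196721] 61 156 165 39 47 [0.6099 0.0015 0.069 ]
130 [124.35843373  60.98192771] 1328 105 161 3 84 [0.5972 0.0315 0.069 ]
130 [139.86679174  42.7054409 ] 533 128 157 26 62 [0.6102 0.0175 0.069 ]
150 [138.83333333  42.24429224] 438 128 152 26 60 [0.6105 0.0182 0.069 ]
yaw 0 cur -0.2 d 0.2 q6 guess 82 shift [ 0.0003 -0.0027  0.0004] turn [ 0.04  0.01 -0.25]
```

View pics/w1c.png

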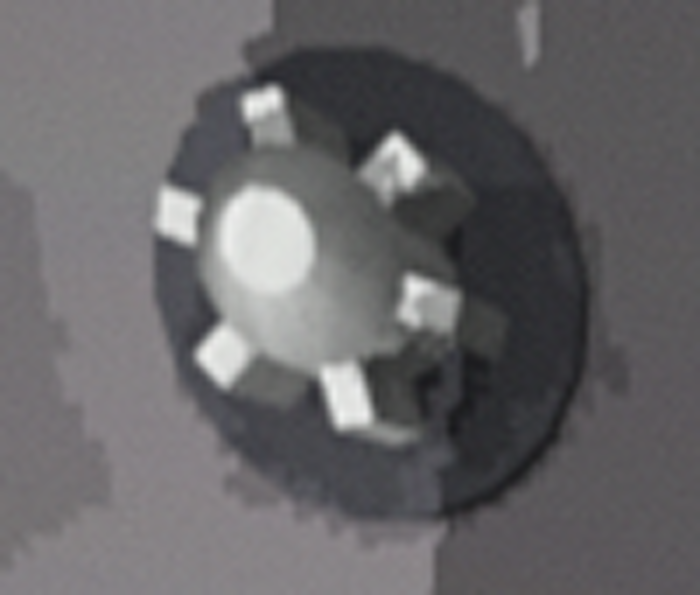

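Run:
```python
from h import *
c=read_camera("wrist"); p=[]
for u,v in((263,100),(178,215),(222,352),(347,395),(430,303),(395,165)): p.append(ray(c,100+u/7,v/7,.069)[:2])
p=np.array(p); A=np.c_[2*p,np.ones(6)]; s=np.linalg.lstsq(A,(p**2).sum(1),rcond=None)[0]; print(s[:2],np.sqrt(s[2]+s[:2]@s[:2]))
d=p-s[:2]; a=np.degrees(np.arctan2(d[:,1],d[:,0])); r=np.hypot(*d.T); print(a.round(1),a.round(1)%60,(r*1000).round(1))
z=np.exp(1j*np.radians(a*6)).mean(); print("ridge",np.degrees(np.angle(z))/6)
plan((.545,-.0735,.062),-1.8,False)
```

```text
[0.6148938  0.01356138] 0.014392584393065453
[   9.7   74.3  133.4 -168.1 -110.6  -52.4] [ 9.7 14.3 13.4 11.9  9.4  7.6] [15.  13.9 14.4 14.7 14.3 14. ]
ridge 11.053166873067857
yaw -1.8 cur -0.3 d -1.5 q6 guess 84 shift [0.0553 0.0002 0.1385] turn [ 0.04 -0.01  1.51]
```

Call:
{"op": "jog_arm", "data": {"deltas": [0.055, 0, 0.05, 0, 0, 1.5, 0.2, 0.055, 0, 0.08, 0, 0, 1.5, 0.2, 0.055, 0, 0.138, 0, 0, 1.5, 0.2, 0.055, 0, 0.138, 0, 0, 1.5, 0.2, 0.055, 0, 0.138, 0, 0, 1.5, -1, 0.055, 0, 0.138, 0, 0, 1.5, -1, 0.055, 0, 0.138, 0, 0, 1.5, -1, 0.055, 0, 0.138, 0, 0, 1.5, -1], "squeeze": 30}}

```text
time: 2.75
tool_pos: [0.5462, -0.0727, 0.065]
tcp_rot: [3.139, -0.045, 0.007]
wrist_force: [-1.7, -6.7, 1.4]
width: 0.225
grip_force: 31.5
```

Call:
{"op": "jog_arm", "data": {"deltas": [0, 0, 0, 0, 0, 0, -1, 0, 0, 0, 0, 0, 0, -1, 0, 0, 0, 0, 0, 0, -1]}}

```text
time: 3.05
tool_pos: [0.5462, -0.0727, 0.065]
tcp_rot: [3.139, -0.045, 0.007]
wrist_force: [-2.1, -5.1, 1.7]
width: 0.225
grip_force: 31.5
```

Run:
```python
from h import *
c=read_camera("wrist"); cv2.imwrite("pics/w2.png",c["color"])
```

```text
(no output)
```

View pics/w2.png

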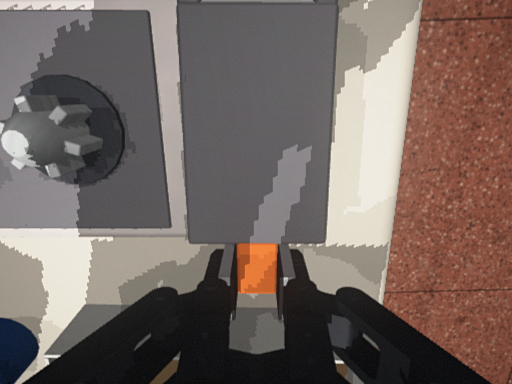

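Image: the fingers hold the orange tab at (258,268). Raising the display along its arc.

Call:
{"op": "jog_arm", "data": {"deltas": [0.0025, 0, -0.02, 0, 0, 0, -1, 0.0084, 0, -0.0395, 0, 0, 0, -1, 0.0176, 0, -0.0575, 0, 0, 0, -1, 0.0297, 0, -0.0737, 0, 0, 0, -1, 0.0445, 0, -0.0875, 0, 0, 0, -1, 0.062, 0, -0.0985, 0, 0, 0, -1, 0.062, 0, -0.0985, 0, 0, 0, -1, 0.062, 0, -0.0985, 0, 0, 0, -1]}}

```text
time: 3.9
tool_pos: [0.6085, -0.0745, 0.1626]
tcp_rot: [3.138, -0.045, 0.008]
wrist_force: [3.7, -4.9, -5.5]
width: 0.219
grip_force: 32.1
```

Call:
{"op": "jog_arm", "data": {"deltas": [0, 0, 0, 0, 0, 0, -1, 0, 0, 0, 0, 0, 0, 0.2, 0, 0, 0, 0, 0, 0, 0.2, 0, 0, 0, 0, 0, 0, 0.2, -0.01, 0, -0.03, 0, 0, 0, 0.2, -0.04, 0, -0.06, 0, 0, 0, 0.2, -0.08, 0, -0.09, 0, 0, 0, 0.2, -0.08, 0, -0.09, 0, 0, 0, 0.2]}}

```text
time: 4.7
tool_pos: [0.526, -0.0706, 0.2567]
tcp_rot: [3.14, -0.045, 0.012]
wrist_force: [1.7, -0.7, 1.1]
width: 0.6
grip_force: 0.0
```

Run:
```python
from h import *
c=read_camera("wrist"); cv2.imwrite("pics/w3.png",c["color"]); 
c=read_camera("scene"); cv2.imwrite("s3.png",c["color"]); s=readout.read_state(); print(s["tool_pos"])
hsv=cv2.cvtColor(c["color"],cv2.COLOR_BGR2HSV); H,S,V=[hsv[...,i].astype(int) for i in range(3)]
for ce,a,k in blobs((H<16)&(S>150)&(V>110),15): print(ce.round(1),a)
h=np.array([.663,-.0735,.047])
for t in(50,55,60,65,70):
    t=np.radians(t+2); print(np.round(proj(c,h+.116*np.array([-np.cos(t),0,np.sin(t)])),1))
```

```text
[ 0.52708525 -0.07057803  0.25266476]
[280.  156.7] 356
[487.8 152.2] 71
[321.2 159.7] 66
[279.6 193. ] 320
[276.7 246.8] 109
[455.5 270.7] 145
[333.5 295.9] 729
[265.2 248.5]
[269.6 247.2]
[274.4 246.1]
[279.4 245.2]
[284.7 244.5]
```

View pics/w3.png

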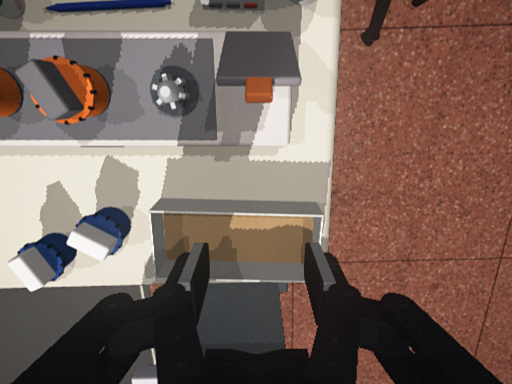

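The wrist view shows the display raised (tab now at (259,89), consistent with ~61°), carton rim (151,199)–(323,206), blue heads at (100,235) and (43,262), worn head at (62,90).

```bash
cat >> m.py <<'E'
def bars(c,zold=.117,znew=.068,nold=9,roi=None):
    """bars adjacent to orange / blue flanges: centre (mm), yaw of long side, sizes"""
    hsv=cv2.cvtColor(c["color"],cv2.COLOR_BGR2HSV); H,S,V=[hsv[...,i].astype(int) for i in range(3)]
    k=np.ones((7,7),np.uint8); out=[]
    for nm,m,bm,z in(("old",(H<16)&(S>150)&(V>110),(S<60)&(V>75)&(V<190),zold),("new",(H>100)&(H<125)&(S>120),(S<40)&(V>190),znew)):
        if roi is not None: m=m&roi; bm=bm&roi
        near=cv2.dilate(m.astype(np.uint8),k)>0
        for ce,a,msk in blobs(bm,60):
            ring=(cv2.dilate(msk.astype(np.uint8),np.ones((5,5),np.uint8))>0)&~msk
            f=m[ring].mean()
            if f<.3: continue
            r=bar(c,msk,z); out.append((nm,ce.round(0),a,round(f,2),np.round(r,1))); print(*out[-1])
    return out
E
python3 - <<'E'
from m import *
c=read_camera("wrist"); bars(c)
for u,v in((151,199),(323,206),(151,281),(323,281)): print((u,v),ray(c,u,v,.048).round(4))
c=read_camera("top"); bars(c)
E
```

```text
(151, 199) [0.4955 0.0547 0.048 ]
(323, 206) [ 0.4807 -0.1498  0.048 ]
(151, 281) [0.3816 0.0711 0.048 ]
(323, 281) [ 0.3752 -0.1545  0.048 ]
```

Run:
```python
from m import *
im=cv2.imread("pics/w3.png"); hsv=cv2.cvtColor(im,cv2.COLOR_BGR2HSV)
for u,v in((95,240),(80,235),(110,248),(40,262),(60,85),(45,80),(75,100),(75,68),(20,150),(30,220)): print((u,v),hsv[v,u])
t=cv2.imread("top0_raw.png"); hsv=cv2.cvtColor(t,cv2.COLOR_BGR2HSV)
for u,v in((243,225),(213,238),(218,158),(252,161),(200,210)): print((u,v),hsv[v,u])
```

```text
(95, 240) [  9  13 137]
(80, 235) [ 13  11 217]
(110, 248) [ 19  16 124]
(40, 262) [  0  12 110]
(60, 85) [150  17  44]
(45, 80) [160  13 116]
(75, 100) [150  11  46]
(75, 68) [ 11 203 181]
(20, 150) [ 19  27 206]
(30, 220) [ 21  22 235]
(243, 225) [ 60   1 245]
(213, 238) [ 60   1 244]
(218, 158) [150   5 153]
(252, 161) [128   7 154]
(200, 210) [ 21  14 237]
```

```bash
cat > t.py <<'E'
from m import *
def tops():
    c=read_camera("top"); hsv=cv2.cvtColor(c["color"],cv2.COLOR_BGR2HSV); H,S,V=[hsv[...,i].astype(int) for i in range(3)]
    org=(H<16)&(S>150)&(V>110); blu=(H>100)&(H<125)&(S>120)
    for nm,f,bm,z in(("old",org,(S<16)&(V>110)&(V<195),.117),("new",blu,(S<9)&(V>200),.068)):
        bm[:140]=0; bm[262:]=0
        for ce,a,k in blobs(bm,40):
            ring=(cv2.dilate(k.astype(np.uint8),np.ones((5,5),np.uint8))>0)&~k
            if f[ring].mean()>.3:
                ys,xs=np.nonzero(k); print(nm,ce.round(1),a,np.round(bar(c,k,z),1),ray(c,*ce,z).round(4))
    return c
if __name__=="__main__": tops()
E
python3 t.py
python3 - <<'E'
from h import *
c=read_camera("top"); cv2.imwrite("pics/t4.png",cv2.resize(c["color"][140:262,170:350],None,fx=4,fy=4,interpolation=cv2.INTER_NEAREST))
hsv=cv2.cvtColor(c["color"],cv2.COLOR_BGR2HSV); 
for v,u0 in ((225,228),(161,240)): print([tuple(int(i) for i in hsv[v,u]) for u in range(u0,u0+28,2)])
E
```

```text
[(21, 26, 196), (19, 16, 230), (20, 11, 201), (110, 75, 164), (106, 12, 226), (105, 2, 244), (90, 1, 245), (60, 1, 245), (60, 1, 245), (0, 0, 244), (30, 1, 237), (130, 4, 183), (110, 84, 122), (30, 6, 174)]
[(7, 45, 153), (12, 172, 230), (12, 185, 229), (12, 178, 223), (5, 61, 162), (135, 3, 154), (143, 7, 153), (143, 7, 153), (2, 25, 144), (11, 166, 163), (12, 184, 200), (10, 142, 185), (160, 6, 136), (150, 2, 141)]
```

View pics/t4.png

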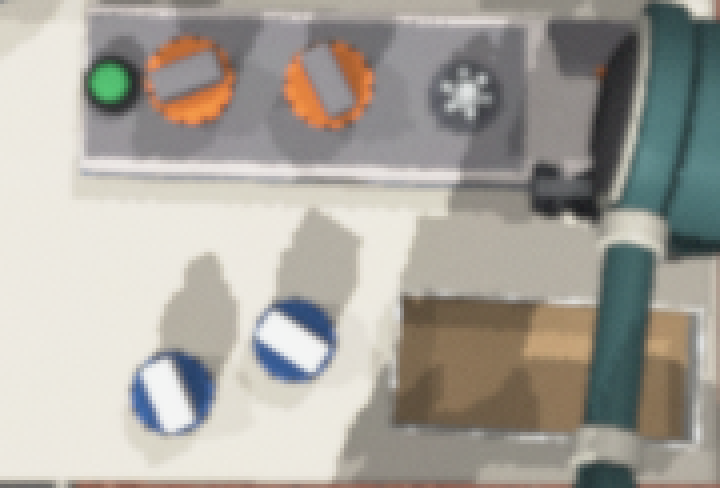

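The picture shows both blue heads at crop (172,392), (294,340), worn ones at (190,80), (330,84), spindle at (465,93).

```bash
cat > t.py <<'E'
from m import *
def tops(show=("old","new")):
    c=read_camera("top"); hsv=cv2.cvtColor(c["color"],cv2.COLOR_BGR2HSV); H,S,V=[hsv[...,i].astype(int) for i in range(3)]
    for nm,f,z in(("old",(H<18)&(S>100)&(V>110),.117),("new",(H>100)&(H<125)&(S>100),.068)):
        if nm not in show: continue
        f=f.copy(); f[:150]=0; f[262:]=0; f[:,:180]=0; f[:,352:]=0
        g=cv2.morphologyEx(f.astype(np.uint8),cv2.MORPH_CLOSE,cv2.getStructuringElement(cv2.MORPH_ELLIPSE,(13,13)))
        for ce,a,k in blobs(g,150):
            if a>700: continue
            h=np.zeros(H.shape,np.uint8); cv2.fillConvexPoly(h,cv2.convexHull(np.argwhere(k)[:,::-1].astype(np.int32)),1)
            bb=blobs((h>0)&(S<55),40)
            if bb:
                b=max(bb,key=lambda t:t[1]); 
                for zz in ((z,z-.049) if nm=="old" else (z,z+.049)): print(nm,"z",zz,b[0].round(1),a,b[1],np.round(bar(c,b[2],zz),1),ray(c,*b[0],zz).round(4))
    return c
if __name__=="__main__": tops()
E
python3 t.py
```

```text
old z 0.117 [216.2 158.5] 374 138 [619.  203.  -69.2  22.   47.6] [0.6195 0.2021 0.117 ]
old z 0.068 [216.2 158.5] 374 138 [626.1 208.8 -69.2  23.   49.8] [0.6266 0.2079 0.068 ]
old z 0.117 [251.7 159.7] 352 124 [616.7 107.4  26.6  45.5  19. ] [0.6164 0.1077 0.117 ]
old z 0.068 [251.7 159.7] 352 124 [623.7 108.7  26.6  47.6  19.9] [0.6234 0.1091 0.068 ]
new z 0.068 [242.9 224.8] 205 140 [443.5 132.5  56.7  41.1  25. ] [0.4434 0.1323 0.068 ]
new z 0.117 [242.9 224.8] 205 140 [444.5 130.1  56.7  39.3  23.9] [0.4444 0.1299 0.117 ]
new z 0.068 [211.9 238.2] 198 143 [406.1 217.2  23.9  41.6  26.6] [0.4066 0.2172 0.068 ]
new z 0.117 [211.9 238.2] 198 143 [408.6 211.1  23.9  39.8  25.4] [0.4092 0.211  0.117 ]
```

Run:
```python
from h import *
p=plan((.617,.108,.2),26.6,False); plan((.617,.108,.112),26.6,False,p)
```

```text
yaw 26.6 cur -1.7 d 28.3 q6 guess 73 shift [ 0.0853 -0.181   0.049 ] turn [ -0.07   0.14 -28.25]
yaw 26.6 cur 26.6 d 0.0 q6 guess 102 shift [0.    0.    0.088] turn [0. 0. 0.]
```

Call:
{"op": "jog_arm", "data": {"deltas": [0.085, -0.181, 0, 0, 0, -28.2, 0.2, 0.085, -0.181, 0, 0, 0, -28.2, 0.2, 0.085, -0.181, 0, 0, 0, -28.2, 0.2, 0.085, -0.181, 0, 0, 0, -28.2, 0.2, 0.085, -0.181, 0, 0, 0, -28.2, 0.2, 0.085, -0.181, 0.05, 0, 0, -28.2, 0.2, 0.085, -0.181, 0.05, 0, 0, -28.2, 0.2, 0.085, -0.181, 0.05, 0, 0, -28.2, 0.2]}}

```text
time: 5.85
tool_pos: [0.6153, 0.1072, 0.1983]
tcp_rot: [-3.057, -0.72, 0.009]
wrist_force: [-0.1, -0.7, 0.3]
width: 0.593
grip_force: 0.0
```

Run:
```python
from h import *
c=read_camera("wrist"); cv2.imwrite("pics/w5.png",c["color"])
plan((.617,.108,.112),26.6,False)
print(proj(c,(.617,.108,.117)))
```

```text
yaw 26.6 cur 26.5 d 0.1 q6 guess 73 shift [ 0.0007 -0.0005  0.0886] turn [-0.03  0.08 -0.1 ]
(np.float64(255.97916009890298), np.float64(206.68343574358738))
```

View pics/w5.png

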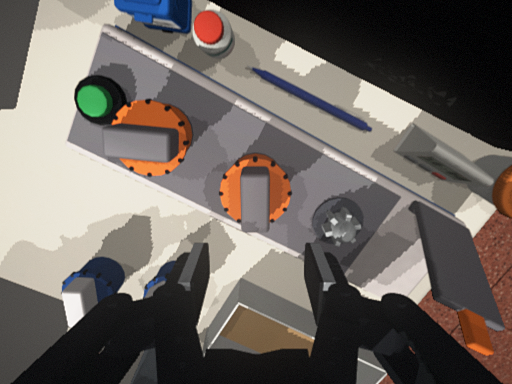

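The bar is centred at column 256 between the fingers, as predicted. Descend, grip, lift.

Call:
{"op": "jog_arm", "data": {"deltas": [0.0007, -0.0005, 0.05, 0, 0, 0, 0.2, 0.0007, -0.0005, 0.087, 0, 0, 0, 0.2, 0.0007, -0.0005, 0.087, 0, 0, 0, 0.2, 0.0007, -0.0005, 0.087, 0, 0, 0, -1, 0.0007, -0.0005, 0.087, 0, 0, 0, -1, 0.0007, -0.0005, 0.087, 0, 0, 0, -1, 0.0007, -0.0005, 0.087, 0, 0, 0, -1, 0.0007, -0.0005, 0.087, 0, 0, 0, -1], "squeeze": 40}}

```text
time: 6.7
tool_pos: [0.6198, 0.1089, 0.1175]
tcp_rot: [3.057, 0.721, 0.01]
wrist_force: [-0.2, 1.0, 6.7]
width: 0.245
grip_force: 43.9
```

Call:
{"op": "jog_arm", "data": {"deltas": [0, 0, 0, 0, 0, 0, -1, 0, 0, -0.02, 0, 0, 0, -1, 0, 0, -0.04, 0, 0, 0, -1, 0, 0, -0.07, 0, 0, 0, -1, 0, 0, -0.1, 0, 0, 0, -1, 0, 0, -0.1, 0, 0, 0, -1, 0, 0, -0.1, 0, 0, 0, -1]}}

```text
time: 7.4
tool_pos: [0.6178, 0.1086, 0.2151]
tcp_rot: [3.057, 0.721, 0.004]
wrist_force: [-0.2, -1.7, -2.3]
width: 0.247
grip_force: 42.9
```

Run:
```python
from h import *
s=readout.read_state(); print(s["wrist_force"])
c=read_camera("top"); cv2.imwrite("t6.png",c["color"])
# carton rim corners by hand from crop t4: (400,297),(700,310),(700,440),(388,430) (4x, offset 170,140)
for u,v in((400,297),(703,308),(700,440),(390,430)): print(ray(c,170+u/4,140+v/4,.048).round(4))
p=plan((.427,-.113,.21),-2,True)
```

```text
[-0.15749057 -1.7179588  -2.26851866]
[0.4726 0.0577 0.048 ]
[ 0.4655 -0.1535  0.048 ]
[ 0.3743 -0.1502  0.048 ]
[0.3804 0.0646 0.048 ]
yaw -2 cur 26.5 d -28.5 q6 guess 77 shift [-0.2687  0.1133  0.0034] turn [-0.    0.04 28.54]
yaw 178 cur 26.5 d 151.5 q6 guess -103 shift [-0.2687  0.1133  0.0034] turn [-5.0000e-02 -0.0000e+00 -1.5146e+02]
```

Call:
{"op": "jog_arm", "data": {"deltas": [-0.272, 0.104, 0, 0, 0, 28.5, -1, -0.272, 0.104, 0, 0, 0, 28.5, -1, -0.272, 0.104, 0, 0, 0, 28.5, -1, -0.272, 0.104, 0, 0, 0, 28.5, -1, -0.272, 0.104, 0, 0, 0, 28.5, -1, -0.272, 0.104, 0, 0, 0, 28.5, -1, -0.272, 0.104, 0, 0, 0, 28.5, -1, -0.272, 0.104, 0, 0, 0, 28.5, -1]}}

```text
time: 8.25
tool_pos: [0.4189, -0.1063, 0.2122]
tcp_rot: [-3.14, 0.058, 0.003]
wrist_force: [0.3, -0.5, -1.3]
width: 0.244
grip_force: 42.8
```

Run:
```python
from h import *
c=read_camera("wrist"); cv2.imwrite("pics/w7.png",c["color"])
p=plan((.421,-.1055,.073),-2,False); print(readout.read_state()["tool_pos"])
```

```text
yaw -2 cur -2.0 d 0.0 q6 guess 78 shift [ 0.0014 -0.0002  0.1396] turn [-0.06  0.09 -0.02]
[ 0.4197978  -0.10581488  0.21257698]
```

View pics/w7.png

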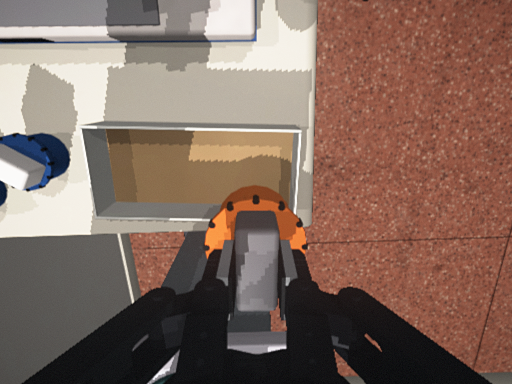

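Run:
```python
from h import *
c=read_camera("wrist")
for u,v in((84,127),(300,131),(95,218)): print(ray(c,u,v,.048).round(4))
print(proj(c,(.421,-.1055,.048)))
```

```text
[0.4774 0.0576 0.048 ]
[ 0.4664 -0.1501  0.048 ]
[0.3823 0.0674 0.048 ]
(np.float64(255.4757020246464), np.float64(177.76238918994653))
```

Call:
{"op": "jog_arm", "data": {"deltas": [0.003, -0.003, 0.05, 0, 0, 0, -1, 0.003, -0.003, 0.1, 0, 0, 0, -1, 0.003, -0.003, 0.13, 0, 0, 0, -1, 0.003, -0.003, 0.141, 0, 0, 0, -1, 0.003, -0.003, 0.141, 0, 0, 0, -1, 0.003, -0.003, 0.141, 0, 0, 0, -1]}}

```text
time: 8.95
tool_pos: [0.4248, -0.1026, 0.0732]
tcp_rot: [3.141, -0.051, 0.001]
wrist_force: [0.3, -0.8, -1.8]
width: 0.242
grip_force: 43.1
```

Call:
{"op": "jog_arm", "data": {"deltas": [0, 0, 0.004, 0, 0, 0, -1, 0, 0, 0.004, 0, 0, 0, -1, 0, 0, 0.004, 0, 0, 0, 0, 0, 0, 0.004, 0, 0, 0, 0, 0, 0, 0.004, 0, 0, 0, 0, 0, 0, -0.03, 0, 0, 0, 0, 0, 0, -0.08, 0, 0, 0, 0.2, 0, 0, -0.13, 0, 0, 0, 0.2]}}

```text
time: 9.75
tool_pos: [0.4223, -0.1029, 0.2033]
tcp_rot: [-3.14, 0.054, 0.004]
wrist_force: [1.5, -0.5, -0.4]
width: 0.603
grip_force: 0.0
```

Run:
```python
from h import *
p=plan((.62,.203,.2),-69.2,True); plan((.617,.108,.112),26.6,False,p); print(readout.read_state()["tool_pos"])
```

```text
yaw -69.2 cur -2.0 d -67.2 q6 guess 177 shift [ 0.187  -0.3125  0.003 ] turn [5.000e-02 1.500e-01 6.723e+01]
yaw 110.8 cur -2.0 d 112.8 q6 guess -3 shift [ 0.187  -0.3125  0.003 ] turn [-1.7000e-01  6.0000e-02 -1.1277e+02]
yaw 26.6 cur -69.2 d 95.8 q6 guess 6 shift [0.0877 0.0365 0.088 ] turn [  0.    0.  -95.8]
[ 0.42233288 -0.10290932  0.20330951]
```

Call:
{"op": "jog_arm", "data": {"deltas": [0.187, -0.312, -0.01, 0, 0, -112.8, 0.2, 0.187, -0.312, -0.01, 0, 0, -112.8, 0.2, 0.187, -0.312, -0.01, 0, 0, -112.8, 0.2, 0.187, -0.312, -0.01, 0, 0, -112.8, 0.2, 0.187, -0.312, -0.01, 0, 0, -112.8, 0.2, 0.187, -0.312, -0.01, 0, 0, -112.8, 0.2, 0.187, -0.312, -0.01, 0, 0, -112.8, 0.2, 0.187, -0.312, -0.01, 0, 0, -112.8, 0.2]}}

```text
time: 10.55
tool_pos: [0.6231, 0.2065, 0.2124]
tcp_rot: [-2.615, -1.741, -0.003]
wrist_force: [-0.2, -0.3, 0.6]
width: 0.598
grip_force: 0.0
```

Run:
```python
from h import *
plan((.62,.203,.2),110.8,False)
```

```text
yaw 110.8 cur 67.3 d 43.5 q6 guess -3 shift [-0.0044 -0.0015  0.0124] turn [  0.08  -0.1  -43.49]
```

Call:
{"op": "jog_arm", "data": {"deltas": [-0.0044, -0.0015, 0, 0, 0, -43.5, 0.2, -0.0044, -0.0015, 0, 0, 0, -43.5, 0.2, -0.0044, -0.0015, 0, 0, 0, -43.5, 0.2, -0.0044, -0.0015, 0, 0, 0, -43.5, 0.2, -0.0044, -0.0015, 0, 0, 0, -43.5, 0.2, -0.0044, -0.0015, 0, 0, 0, -43.5, 0.2, -0.0044, -0.0015, 0.012, 0, 0, -43.5, 0.2]}}

```text
time: 11.25
tool_pos: [0.6193, 0.1991, 0.2024]
tcp_rot: [1.798, 2.573, 0.005]
wrist_force: [-0.0, -0.4, -0.6]
width: 0.602
grip_force: 0.0
```

Run:
```python
from h import *
c=read_camera("wrist"); 
plan((.62,.203,.113),110.8,False); print(readout.read_state()["tool_pos"])
hsv=cv2.cvtColor(c["color"],cv2.COLOR_BGR2HSV); H,S,V=[hsv[...,i].astype(int) for i in range(3)]
m=(H<18)&(S>100)&(V>90); b=max(blobs(m),key=lambda t:t[1]); ys,xs=np.nonzero(b[2]); print(b[1],xs.min(),xs.max(),ys.min(),ys.max(),"expect flange", np.round(proj(c,(.62,.203,.09))))
for r in range(195,236,5): print(r,xs[ys==r].min() if (ys==r).any() else 0,[int(V[r,u]) for u in range(230,284,3)])
```

```text
yaw 110.8 cur 110.1 d 0.7 q6 guess -3 shift [0.0033 0.0041 0.0855] turn [-0.09 -0.01 -0.68]
[0.61735685 0.19856076 0.1985192 ]
5135 0 84 234 351 expect flange [259. 192.]
195 0 [245, 245, 245, 205, 206, 200, 136, 139, 143, 145, 147, 145, 145, 145, 106, 193, 189, 186]
200 0 [245, 245, 246, 206, 207, 200, 138, 139, 142, 143, 147, 146, 143, 144, 106, 191, 188, 187]
205 0 [90, 211, 245, 233, 206, 200, 136, 140, 141, 143, 141, 144, 142, 144, 108, 189, 185, 186]
210 0 [129, 227, 246, 235, 236, 206, 135, 145, 140, 142, 142, 143, 142, 143, 105, 192, 187, 186]
215 0 [131, 131, 128, 224, 211, 205, 130, 141, 141, 141, 141, 139, 143, 143, 108, 113, 154, 120]
220 0 [128, 129, 131, 129, 128, 128, 133, 142, 142, 145, 138, 139, 142, 144, 105, 96, 98, 95]
225 0 [131, 130, 131, 129, 130, 129, 133, 144, 140, 140, 139, 139, 141, 139, 102, 144, 141, 95]
230 0 [141, 128, 142, 133, 139, 134, 141, 141, 142, 141, 139, 139, 143, 140, 141, 138, 140, 142]
235 25 [85, 70, 87, 141, 141, 136, 140, 139, 140, 140, 137, 141, 140, 140, 138, 141, 142, 139]
```

Call:
{"op": "jog_arm", "data": {"deltas": [0.003, 0.004, 0.05, 0, 0, -0.7, 0.2, 0.003, 0.004, 0.083, 0, 0, -0.7, 0.2, 0.003, 0.004, 0.083, 0, 0, -0.7, 0.2, 0.003, 0.004, 0.083, 0, 0, -0.7, -1, 0.003, 0.004, 0.083, 0, 0, -0.7, -1, 0.003, 0.004, 0.083, 0, 0, -0.7, -1, 0.003, 0.004, 0.083, 0, 0, -0.7, -1, 0.003, 0.004, 0.083, 0, 0, -0.7, -1], "squeeze": 40}}

```text
time: 12.1
tool_pos: [0.622, 0.2033, 0.1201]
tcp_rot: [1.778, 2.587, 0.005]
wrist_force: [0.4, -0.0, 5.8]
width: 0.247
grip_force: 43.6
```

Call:
{"op": "jog_arm", "data": {"deltas": [0, 0, 0, 0, 0, 0, -1, 0, 0, -0.02, 0, 0, 0, -1, 0, 0, -0.04, 0, 0, 0, -1, 0, 0, -0.07, 0, 0, 0, -1, 0, 0, -0.1, 0, 0, 0, -1, 0, 0, -0.1, 0, 0, 0, -1, 0, 0, -0.1, 0, 0, 0, -1]}}

```text
time: 12.8
tool_pos: [0.6209, 0.2031, 0.2184]
tcp_rot: [1.779, 2.588, 0.002]
wrist_force: [0.7, 0.4, -2.0]
width: 0.246
grip_force: 42.8
```

Run:
```python
from h import *
print(readout.read_state()["tool_pos"])
p=plan((.426,.014,.213),-2,True)
plan((.426,.014,.213),80,False)
```

```text
[0.62092694 0.2030782  0.21844498]
yaw -2 cur 111.0 d -113.0 q6 guess 94 shift [-0.1067 -0.2497  0.0051] turn [ 7.0000e-02 -9.0000e-02  1.1299e+02]
yaw 178 cur 111.0 d 67.0 q6 guess -86 shift [-0.1067 -0.2497  0.0051] turn [ 8.000e-02  6.000e-02 -6.701e+01]
yaw 80 cur 111.0 d -31.0 q6 guess 12 shift [-0.1067 -0.2497  0.0051] turn [ 9.000e-02 -2.000e-02  3.099e+01]
```

Call:
{"op": "jog_arm", "data": {"deltas": [-0.107, -0.25, 0, 0, 0, 23, -1, -0.107, -0.25, 0, 0, 0, 23, -1, -0.107, -0.25, 0, 0, 0, 23, -1, -0.107, -0.25, 0, 0, 0, 23, -1, -0.107, -0.25, 0, 0, 0, 23, -1, -0.107, -0.25, 0, 0, 0, 23, -1, -0.107, -0.25, 0, 0, 0, 23, -1, -0.107, -0.25, 0, 0, 0, 23, -1]}}

```text
time: 13.6
tool_pos: [0.4247, 0.0134, 0.2164]
tcp_rot: [-2.26, -2.18, 0.001]
wrist_force: [-1.0, 0.9, -1.6]
width: 0.242
grip_force: 42.8
```

Run:
```python
from h import *
plan((.426,.014,.074),88,False)
```

```text
yaw 88 cur 87.9 d 0.1 q6 guess 4 shift [0.0006 0.0015 0.1424] turn [-0.1  -0.02 -0.08]
```

Call:
{"op": "jog_arm", "data": {"deltas": [0, 0.001, 0.05, 0, 0, 0, -1, 0, 0.001, 0.1, 0, 0, 0, -1, 0, 0.001, 0.13, 0, 0, 0, -1, 0, 0.001, 0.142, 0, 0, 0, -1, 0, 0.001, 0.142, 0, 0, 0, -1, 0, 0.001, 0.142, 0, 0, 0, -1]}}

```text
time: 14.2
tool_pos: [0.4277, 0.0141, 0.0759]
tcp_rot: [2.259, 2.183, 0.001]
wrist_force: [1.2, -0.2, -0.9]
width: 0.245
grip_force: 44.3
```

Call:
{"op": "jog_arm", "data": {"deltas": [0, 0, 0.002, 0, 0, 0, -1, 0, 0, 0.002, 0, 0, 0, -1, 0, 0, 0.002, 0, 0, 0, 0, 0, 0, 0.002, 0, 0, 0, 0, 0, 0, 0.002, 0, 0, 0, 0, 0, 0, -0.03, 0, 0, 0, 0, 0, 0, -0.08, 0, 0, 0, 0.2, 0, 0, -0.15, 0, 0, 0, 0.2]}}

```text
time: 15.0
tool_pos: [0.4255, 0.0135, 0.2066]
tcp_rot: [-2.259, -2.181, 0.002]
wrist_force: [2.2, -0.1, 0.3]
width: 0.595
grip_force: 0.0
```

Run:
```python
from h import *
import t
c=t.tops(); cv2.imwrite("pics/t8.png",cv2.resize(c["color"][140:262,170:350],None,fx=4,fy=4,interpolation=cv2.INTER_NEAREST))
```

```text
new z 0.068 [242.9 224.8] 206 140 [443.5 132.5  56.7  41.1  25. ] [0.4434 0.1323 0.068 ]
new z 0.117 [242.9 224.8] 206 140 [444.5 130.1  56.7  39.3  23.9] [0.4444 0.1299 0.117 ]
new z 0.068 [211.9 238.2] 198 143 [406.1 217.2  23.9  41.6  26.6] [0.4066 0.2172 0.068 ]
new z 0.117 [211.9 238.2] 198 143 [408.6 211.1  23.9  39.8  25.4] [0.4092 0.211  0.117 ]
```

View pics/t8.png

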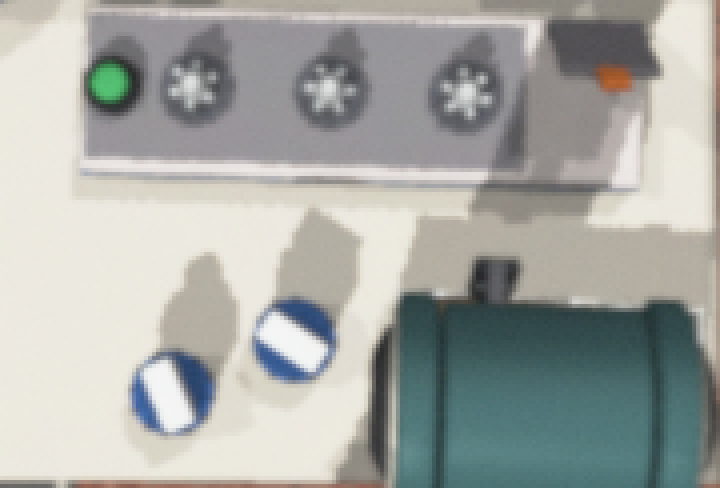

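The top picture shows three bare spindles at crop (192,87), (328,90), (465,95), and both new heads unmoved at (172,392), (294,340). Next a close view of the spindles for the ridge angles.

Call:
{"op": "jog_arm", "data": {"deltas": [0.01, 0.104, 0, 0, 0, 58, 0.2, 0.01, 0.104, 0, 0, 0, 58, 0.2, 0.01, 0.104, 0, 0, 0, 58, 0.2, 0.01, 0.104, 0, 0, 0, 58, 0.2, 0.01, 0.104, 0, 0, 0, 58, 0.2, 0.01, 0.104, 0, 0, 0, 58, 0.2, 0.01, 0.104, 0, 0, 0, 58, 0.2, 0.01, 0.104, 0, 0, 0, 58, 0.2]}}

```text
time: 15.85
tool_pos: [0.5309, 0.0198, 0.2056]
tcp_rot: [-3.035, -0.812, -0.0]
wrist_force: [0.1, -0.8, -0.8]
width: 0.601
grip_force: 0.0
```

Run:
```python
from h import *
c=read_camera("wrist"); cv2.imwrite("w9.png",c["color"]); np.savez("w9.npz",o=c["origin"],a=c["attitude"],fx=c["fx"],fy=c["fy"],cx=c["cx"],cy=c["cy"])
im=[]
for p in((.615,.0136,.069),(.618,.1086,.069),(.621,.2035,.069)):
    u,v=map(int,proj(c,p)); print(u,v)
    if 30<u<482 and 30<v<354: im.append(cv2.resize(c["color"][v-30:v+30,u-30:u+30],(400,400),interpolation=cv2.INTER_CUBIC))
cv2.imwrite("pics/w9.png",np.hstack(im[:2])); print(len(im))
```

```text
311 109
213 43
102 -30
2
```

View pics/w9.png

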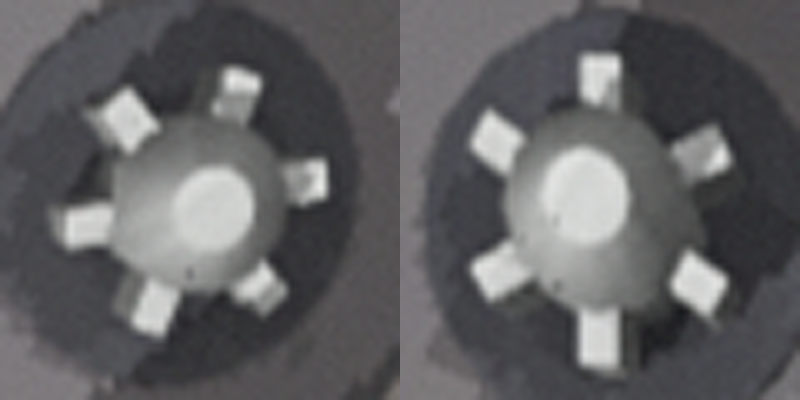

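Both crops show six ridge tops clearly around each nose.

Run:
```python
from h import *
d=np.load("w9.npz"); c=dict(origin=d["o"],attitude=d["a"],fx=d["fx"],fy=d["fy"],cx=d["cx"],cy=d["cy"])
for (u0,v0),pts in(((311,109),((240,83),(310,180),(263,288),(155,308),(88,226),(128,122))),((213,43),((200,80),(312,150),(300,283),(200,338),(100,270),(97,142)))):
    p=np.array([ray(c,u0-30+u*.15,v0-30+v*.15,.069)[:2] for u,v in pts]); ct=(p[:3]+p[3:]).mean(0)/2; e=p[:3]-p[3:]
    a=np.degrees(np.arctan2(e[:,1],e[:,0])); print(ct.round(4),a.round(1)%60,np.degrees(np.angle(np.exp(6j*np.radians(a)).mean()))/6)
plan((.4435,.1325,.2),56.7,True)
```

```text
[0.6146 0.0142] [11.6 11.4 12.1] 11.706483950986497
[0.6172 0.1089] [27.3 26.5 27.2] 26.967610005571064
yaw 56.7 cur 30.1 d 26.6 q6 guess 50 shift [-0.019  -0.1413  0.0056] turn [  0.    -0.   -26.57]
yaw 236.7 cur 30.1 d -153.4 q6 guess 230 shift [-0.019  -0.1413  0.0056] turn [-1.0000e-02 -0.0000e+00  1.5343e+02]
```

Call:
{"op": "jog_arm", "data": {"deltas": [-0.019, -0.141, 0.005, 0, 0, -26.6, 0.2, -0.019, -0.141, 0.005, 0, 0, -26.6, 0.2, -0.019, -0.141, 0.005, 0, 0, -26.6, 0.2, -0.019, -0.141, 0.005, 0, 0, -26.6, 0.2, -0.019, -0.141, 0.05, 0, 0, -26.6, 0.2, -0.019, -0.141, 0.05, 0, 0, -26.6, 0.2]}}

```text
time: 16.5
tool_pos: [0.4404, 0.1315, 0.1514]
tcp_rot: [-2.763, -1.491, 0.013]
wrist_force: [-0.9, -0.5, -0.5]
width: 0.598
grip_force: 0.0
```

```bash
cat > b.py <<'E'
from h import *
import sys
x,y,yaw,ztop=map(float,sys.argv[1:5])
c=read_camera("wrist"); hsv=cv2.cvtColor(c["color"],cv2.COLOR_BGR2HSV); H,S,V=[hsv[...,i].astype(int) for i in range(3)]
a=np.radians(yaw); ax=np.array([np.cos(a),np.sin(a),0]); n=np.array([np.sin(a),-np.cos(a),0]); p=np.array([x,y,ztop])
# scan across the bar top: bright low-saturation run
for t in(-.018,-.01,0,.01,.018):
    r=[]
    for s in np.arange(-.03,.03,.0005):
        u,v=proj(c,p+t*ax+s*n); r.append((s,S[int(round(v)),int(round(u))],V[int(round(v)),int(round(u))]))
    r=np.array(r); k=(r[:,1]<float(sys.argv[5]))&(r[:,2]>float(sys.argv[6])); i=len(r)//2
    if k[i]:
        lo=i; hi=i
        while lo>0 and k[lo-1]: lo-=1
        while hi<len(r)-1 and k[hi+1]: hi+=1
        print(t,"run mm",r[lo,0]*1e3,r[hi,0]*1e3,"mid",(r[lo,0]+r[hi,0])*500)
    else: print(t,r[i])
print(np.round(proj(c,p)))
cv2.imwrite("last.png",c["color"])
E
python3 b.py .4435 .1325 56.7 .068 30 190; python3 -c "
from h import *
plan((.4435,.1325,.068),56.7,False)"
```

```text
-0.018 run mm -21.499999999999993 7.000000000000034 mid -7.249999999999979
-0.01 run mm -11.999999999999982 7.500000000000035 mid -2.2499999999999742
0 run mm -11.999999999999982 7.500000000000035 mid -2.2499999999999742
0.01 run mm -11.499999999999982 7.000000000000034 mid -2.2499999999999742
0.018 run mm -12.499999999999984 7.000000000000034 mid -2.7499999999999747
[259. 205.]
yaw 56.7 cur 56.6 d 0.1 q6 guess 50 shift [0.0021 0.0013 0.0855] turn [-0.22  0.26 -0.05]
```

```bash
cat > e.py <<'E'
from h import *
import sys
x,y,yaw,ztop,smax,vmin=map(float,sys.argv[1:7])
c=read_camera("wrist"); hsv=cv2.cvtColor(c["color"],cv2.COLOR_BGR2HSV)
a=np.radians(yaw); ax=np.array([np.cos(a),np.sin(a),0]); n=np.array([np.sin(a),-np.cos(a),0]); p=np.array([x,y,ztop])
for s in(-.006,0,.006):
    r=[]
    for t in np.arange(-.034,.034,.002):
        u,v=proj(c,p+t*ax+s*n); h=hsv[int(round(v)),int(round(u))]; r.append(f"{t*1e3:.0f}:{h[1]}/{h[2]}")
    print(s,*r)
E
python3 e.py .4416 .1338 56.7 .068 30 190
```

```text
-0.006 -34:30/179 -32:28/194 -30:28/211 -28:26/210 -26:28/210 -24:27/211 -22:27/209 -20:10/221 -18:6/231 -16:6/231 -14:7/232 -12:6/231 -10:5/233 -8:11/206 -6:10/209 -4:11/205 -2:9/223 0:10/211 2:13/209 4:9/226 6:4/232 8:3/232 10:4/231 12:3/232 14:2/231 16:3/231 18:3/231 20:3/232 22:3/232 24:12/196 26:13/119 28:15/102 30:23/101 32:145/125
0 -34:28/179 -32:27/180 -30:30/180 -28:28/212 -26:27/209 -24:28/211 -22:26/209 -20:10/220 -18:7/231 -16:7/231 -14:6/230 -12:7/232 -10:8/231 -8:7/231 -6:7/230 -4:8/231 -2:7/232 0:6/230 2:6/231 4:5/232 6:6/231 8:4/231 10:4/230 12:4/231 14:4/231 16:5/232 18:4/231 20:4/231 22:4/231 24:10/195 26:11/121 28:13/102 30:17/104 32:88/84
0.006 -34:29/159 -32:32/181 -30:28/181 -28:28/181 -26:28/199 -24:30/196 -22:31/190 -20:12/218 -18:8/229 -16:10/230 -14:10/230 -12:9/230 -10:7/230 -8:8/230 -6:7/230 -4:7/230 -2:7/229 0:6/230 2:7/229 4:7/230 6:9/230 8:6/231 10:7/231 12:7/232 14:7/230 16:7/231 18:6/229 20:6/230 22:7/230 24:14/196 26:12/123 28:15/105 30:18/100 32:95/89
```

Call:
{"op": "jog_arm", "data": {"deltas": [0.0038, -0.001, 0.05, 0, 0, 0, 0.2, 0.0038, -0.001, 0.082, 0, 0, 0, 0.2, 0.0038, -0.001, 0.082, 0, 0, 0, 0.2, 0.0038, -0.001, 0.082, 0, 0, 0, -1, 0.0038, -0.001, 0.082, 0, 0, 0, -1, 0.0038, -0.001, 0.082, 0, 0, 0, -1, 0.0038, -0.001, 0.082, 0, 0, 0, -1, 0.0038, -0.001, 0.082, 0, 0, 0, -1], "squeeze": 40}}

```text
time: 17.4
tool_pos: [0.4476, 0.1368, 0.0764]
tcp_rot: [2.765, 1.489, 0.008]
wrist_force: [-0.4, 0.6, 7.0]
width: 0.243
grip_force: 41.5
```

Call:
{"op": "jog_arm", "data": {"deltas": [0, 0, 0, 0, 0, 0, -1, 0, 0, -0.05, 0, 0, 0, -1, 0, 0, -0.1, 0, 0, 0, -1, 0, 0, -0.12, 0, 0, 0, -1, 0, 0, -0.12, 0, 0, 0, -1, 0, 0, -0.12, 0, 0, 0, -1]}}

```text
time: 18.0
tool_pos: [0.445, 0.1362, 0.1939]
tcp_rot: [2.766, 1.489, 0.001]
wrist_force: [-0.2, -1.1, -1.7]
width: 0.241
grip_force: 40.6
```

Run:
```python
from h import *
print(readout.read_state()["tool_pos"])
plan((.6146,.0142,.19),71.7,False)
plan((.6172,.1089,.19),87,False)
```

```text
[0.44501453 0.13616829 0.19388741]
yaw 71.7 cur 56.6 d 15.1 q6 guess 20 shift [-0.0085  0.2087  0.004 ] turn [  0.04  -0.03 -15.1 ]
yaw 87 cur 56.6 d 30.4 q6 guess 13 shift [0.072  0.1588 0.004 ] turn [ 4.00e-02 -2.00e-02 -3.04e+01]
```

Call:
{"op": "jog_arm", "data": {"deltas": [-0.0085, 0.2087, 0, 0, 0, -15.1, -1, -0.0085, 0.2087, 0, 0, 0, -15.1, -1, -0.0085, 0.2087, 0, 0, 0, -15.1, -1, -0.0085, 0.2087, 0, 0, 0, -15.1, -1, -0.0085, 0.2087, 0, 0, 0, -15.1, -1, -0.0085, 0.2087, 0, 0, 0, -15.1, -1, -0.0085, 0.2087, 0, 0, 0, -15.1, -1, -0.0085, 0.2087, 0, 0, 0, -15.1, -1]}}

```text
time: 18.8
tool_pos: [0.6127, 0.0153, 0.1925]
tcp_rot: [-2.544, -1.84, 0.003]
wrist_force: [-0.6, 0.6, -1.1]
width: 0.243
grip_force: 40.7
```

Run:
```python
from h import *
for i in range(3): 
    c=read_camera("wrist"); s=readout.read_state(); print(s["tool_pos"])
cv2.imwrite("pics/w10.png",c["color"])
T=s["tool_pos"]; ax=R.from_rotvec(s["tcp_rot"]).as_matrix()
for z in (-.001,): 
    for t in(-.024,0,.024): print(np.round(proj(c,T+ax[:,0]*t+ax[:,2]*z)))
for t in(0,.03): print("flange",np.round(proj(c,T+ax[:,0]*t+ax[:,2]*.027)))
plan((.6146,.0142,.13),71.7,False)
```

```text
[0.6130527  0.01534123 0.19309326]
[0.61338764 0.01532767 0.19355299]
[0.61371095 0.01521565 0.19385178]
[257. 313.]
[257. 273.]
[257. 228.]
flange [257. 245.]
flange [257. 196.]
yaw 71.7 cur 71.8 d -0.1 q6 guess 20 shift [-0.0007  0.0012  0.0639] turn [-0.01 -0.    0.07]
```

View pics/w10.png

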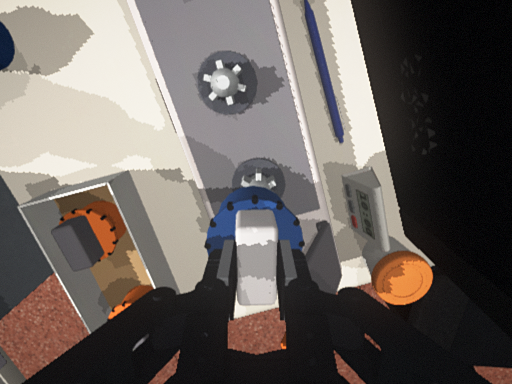

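Held head is centred between the fingers at column 256; the target spindle is beneath it, mid spindle at (223,82), a worn head upright in the carton at (88,240). Lowering.

Call:
{"op": "jog_arm", "data": {"deltas": [0.0003, 0.0012, 0.02, 0, 0, 0, -1, 0.0003, 0.0012, 0.04, 0, 0, 0, -1, 0.0003, 0.0012, 0.05, 0, 0, 0, -1, 0.0003, 0.0012, 0.055, 0, 0, 0, -1, 0.0003, 0.0012, 0.059, 0, 0, 0, -1, 0.0003, 0.0012, 0.062, 0, 0, 0, -1, 0.0003, 0.0012, 0.062, 0, 0, 0, -1]}}

```text
time: 19.65
tool_pos: [0.6164, 0.0148, 0.1323]
tcp_rot: [-2.547, -1.839, -0.003]
wrist_force: [2.4, 5.5, -1.0]
width: 0.246
grip_force: 40.7
```

Call:
{"op": "jog_arm", "data": {"deltas": [0.001, 0, 0.004, 0, 0, 0, -1, 0.002, 0, 0.008, 0, 0, 0, -1, 0.002, 0, 0.011, 0, 0, 0, -1, 0.002, 0, 0.013, 0, 0, 0, -1, 0.002, 0, 0.013, 0, 0, 0, -1]}}

```text
time: 20.15
tool_pos: [0.6174, 0.0166, 0.1252]
tcp_rot: [2.546, 1.84, 0.002]
wrist_force: [-12.7, 5.6, 32.0]
width: 0.245
grip_force: 44.8
```

Call:
{"op": "jog_arm", "data": {"deltas": [-0.001, -0.001, -0.004, 0, 0, 0, -1, -0.001, -0.001, -0.004, 0, 0, 0, 0.2, -0.001, -0.001, -0.004, 0, 0, 0, 0.2, -0.001, -0.001, -0.004, 0, 0, 0, 0.2, -0.001, -0.001, -0.03, 0, 0, 0, 0.2, -0.001, -0.001, -0.07, 0, 0, 0, 0.2, -0.001, -0.001, -0.1, 0, 0, 0, 0.2, -0.001, -0.001, -0.1, 0, 0, 0, 0.2]}}

```text
time: 20.95
tool_pos: [0.6184, 0.0148, 0.2239]
tcp_rot: [2.542, 1.836, 0.01]
wrist_force: [0.2, -0.3, 0.1]
width: 0.6
grip_force: 0.0
```

Run:
```python
from h import *
import t
t.tops(("new",)); print(readout.read_state()["tool_pos"])
c=read_camera("scene"); cv2.imwrite("pics/s11.png",cv2.resize(c["color"][110:320,150:360],(800,800))[:600])
c=read_camera("scene"); cv2.imwrite("pics/s11.png",cv2.resize(c["color"][120:310,140:360],(695,600),interpolation=cv2.INTER_CUBIC))
```

```text
new z 0.068 [211.9 238.2] 211 141 [406.3 217.1  22.6  41.6  26.4] [0.4065 0.2171 0.068 ]
new z 0.117 [211.9 238.2] 211 141 [408.9 211.   22.6  39.8  25.2] [0.409  0.2109 0.117 ]
[0.61691378 0.01488229 0.22110697]
```

View pics/s11.png

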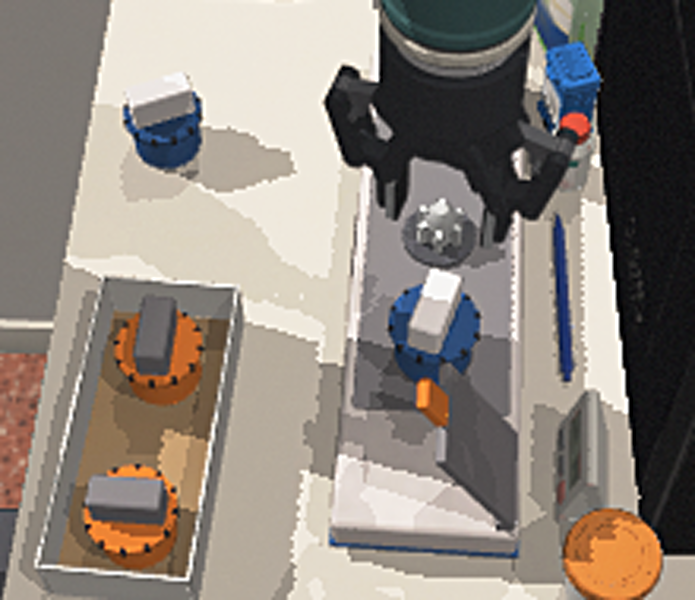

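The picture shows both worn heads upright in the carton, the blue head on the right spindle (bar at (437,300)), the other blue head standing free at (163,120).

Run:
```python
from h import *
c=read_camera("scene"); print("seen bar top ~",140+438/3.159,120+290/3.159)
for z in(.117,.136): print(z,np.round(proj(c,(.6146,.0142,z)),1), "flange", np.round(proj(c,(.6146,.0142,z-.03)),1))
hsv=cv2.cvtColor(c["color"],cv2.COLOR_BGR2HSV); H,S,V=[hsv[...,i].astype(int) for i in range(3)]
m=(H>100)&(H<125)&(S>100); m[:200]=0;m[260:]=0;m[:,:255]=0;m[:,300:]=0; ys,xs=np.nonzero(m); print("blue bbox",xs.min(),xs.max(),ys.min(),ys.max())
for zs in(.049,.068):
    a=np.radians(np.arange(0,360,5)); q=np.array([proj(c,(.6146+r*np.cos(t),.0142+r*np.sin(t),zs+h)) for r,h in((.03,.041),(.03,.036),(.026,0)) for t in a]); print(zs,"pred bbox",q.min(0).round(1),q.max(0).round(1))
plan((.4065,.2171,.2),23.2,False)
```

```text
seen bar top ~ 278.6514719848053 211.801202912314
0.117 [277.7 214.5] flange [277.3 222. ]
0.136 [278.  209.6] flange [277.6 217.3]
blue bbox 263 291 210 241
0.049 pred bbox [262.7 208.9] [291.9 241.8]
0.068 pred bbox [262.8 204. ] [292.5 237.5]
yaw 23.2 cur 71.7 d -48.5 q6 guess 95 shift [ 0.1265 -0.2604  0.0173] turn [-0.15  0.16 48.49]
```

Outline matches the seated height. Next head.

Call:
{"op": "jog_arm", "data": {"deltas": [0.1265, -0.26, 0, 0, 0, 48.5, 0.2, 0.1265, -0.26, 0, 0, 0, 48.5, 0.2, 0.1265, -0.26, 0, 0, 0, 48.5, 0.2, 0.1265, -0.26, 0, 0, 0, 48.5, 0.2, 0.1265, -0.26, 0, 0, 0, 48.5, 0.2, 0.1265, -0.26, 0, 0, 0, 48.5, 0.2, 0.1265, -0.26, 0.03, 0, 0, 48.5, 0.2, 0.1265, -0.26, 0.065, 0, 0, 48.5, 0.2]}}

```text
time: 21.95
tool_pos: [0.4073, 0.2184, 0.153]
tcp_rot: [-3.076, -0.637, -0.003]
wrist_force: [0.4, 0.4, -0.2]
width: 0.598
grip_force: 0.0
```

```bash
python3 b.py .4065 .2171 23.2 .068 30 190; python3 e.py .4065 .2171 23.2 .068 30 190; python3 -c "
from h import *
plan((.4065,.2171,.15),23.2,False)"
```

```text
-0.018 run mm -1.4999999999999736 4.500000000000032 mid 1.500000000000029
-0.01 run mm -12.499999999999984 5.000000000000032 mid -3.7499999999999756
0 run mm -11.999999999999982 5.500000000000033 mid -3.249999999999975
0.01 run mm -12.999999999999984 5.500000000000033 mid -3.7499999999999756
0.018 run mm -12.999999999999984 5.500000000000033 mid -3.7499999999999756
[257. 210.]
-0.006 -34:15/51 -32:26/108 -30:32/181 -28:33/180 -26:35/182 -24:32/183 -22:10/180 -20:13/182 -18:10/178 -16:11/184 -14:9/204 -12:6/207 -10:10/210 -8:9/208 -6:7/209 -4:9/207 -2:7/208 0:7/211 2:10/209 4:9/210 6:9/209 8:7/206 10:9/208 12:7/207 14:7/207 16:10/208 18:9/208 20:10/205 22:11/179 24:14/106 26:16/94 28:19/92 30:29/78 32:100/74
0 -34:34/164 -32:34/182 -30:33/183 -28:31/180 -26:35/182 -24:31/181 -22:13/171 -20:15/170 -18:13/157 -16:15/174 -14:13/204 -12:10/207 -10:10/207 -8:10/207 -6:10/206 -4:12/209 -2:11/208 0:11/206 2:11/208 4:10/209 6:10/207 8:10/208 10:11/209 12:11/209 14:11/208 16:11/208 18:12/209 20:10/204 22:12/177 24:12/108 26:16/94 28:19/94 30:34/83 32:104/76
0.006 -34:33/180 -32:31/180 -30:35/181 -28:32/182 -26:31/183 -24:30/181 -22:16/162 -20:12/148 -18:12/153 -16:11/165 -14:12/171 -12:13/172 -10:15/173 -8:12/173 -6:12/171 -4:12/174 -2:12/174 0:15/173 2:10/175 4:13/176 6:14/176 8:12/173 10:12/176 12:13/178 14:12/177 16:16/179 18:12/176 20:14/180 22:13/162 24:13/102 26:17/90 28:17/90 30:71/79 32:106/72
yaw 23.2 cur 23.3 d -0.1 q6 guess 95 shift [ 0.0042 -0.0003 -0.0026] turn [0.04 0.76 0.07]
```

Call:
{"op": "jog_arm", "data": {"deltas": [0, -0.002, 0.01, 0, 0, 0, 0.2, 0, -0.002, 0.01, 0, 0, 0, 0.2, 0, -0.002, 0.01, 0, 0, 0, 0.2, 0, -0.002, 0.01, 0, 0, 0, 0.2]}}

```text
time: 22.45
tool_pos: [0.4086, 0.2192, 0.1451]
tcp_rot: [-3.077, -0.63, -0.003]
wrist_force: [0.7, -0.0, -0.0]
width: 0.6
grip_force: 0.0
```

```bash
python3 -c "
from h import *
plan((.4055,.2194,.077),23.2,False)"; python3 b.py .4055 .2194 23.2 .068 22 140
```

```text
yaw 23.2 cur 23.2 d 0.0 q6 guess 95 shift [-0.0029 -0.0014  0.068 ] turn [-0.   -0.13 -0.04]
-0.018 run mm -10.499999999999982 8.500000000000036 mid -0.9999999999999731
-0.01 run mm -10.499999999999982 8.500000000000036 mid -0.9999999999999731
0 run mm -10.999999999999982 9.000000000000036 mid -0.9999999999999731
0.01 run mm -10.999999999999982 9.000000000000036 mid -0.9999999999999731
0.018 run mm -10.499999999999982 9.000000000000036 mid -0.7499999999999729
[254. 215.]
```

Call:
{"op": "jog_arm", "data": {"deltas": [-0.0025, -0.002, 0.04, 0, 0, 0, 0.2, -0.0025, -0.002, 0.067, 0, 0, 0, 0.2, -0.0025, -0.002, 0.067, 0, 0, 0, 0.2, -0.0025, -0.002, 0.067, 0, 0, 0, -1, -0.0025, -0.002, 0.067, 0, 0, 0, -1, -0.0025, -0.002, 0.067, 0, 0, 0, -1, -0.0025, -0.002, 0.067, 0, 0, 0, -1, -0.0025, -0.002, 0.067, 0, 0, 0, -1]}}

```text
time: 23.3
tool_pos: [0.4062, 0.2208, 0.0789]
tcp_rot: [-3.076, -0.631, -0.007]
wrist_force: [-0.6, 1.5, 7.0]
width: 0.239
grip_force: 40.1
```

Call:
{"op": "jog_arm", "data": {"deltas": [0, 0, 0, 0, 0, 0, -1, 0, 0, -0.05, 0, 0, 0, -1, 0, 0, -0.1, 0, 0, 0, -1, 0, 0, -0.12, 0, 0, 0, -1, 0, 0, -0.12, 0, 0, 0, -1, 0, 0, -0.12, 0, 0, 0, -1]}}

```text
time: 23.9
tool_pos: [0.4039, 0.2196, 0.1964]
tcp_rot: [3.077, 0.632, -0.0]
wrist_force: [-0.6, 0.2, -2.8]
width: 0.237
grip_force: 40.3
```

Run:
```python
from h import *
plan((.6172,.1089,.2),27,False); print(readout.read_state()["tool_pos"])
```

```text
yaw 27 cur 23.2 d 3.8 q6 guess 73 shift [ 0.1524  0.1858 -0.0036] turn [ 0.    0.   -3.81]
[0.40394032 0.21961171 0.19643808]
```

Call:
{"op": "jog_arm", "data": {"deltas": [0.153, 0.186, -0.004, 0, 0, -3.8, -1, 0.153, 0.186, -0.004, 0, 0, -3.8, -1, 0.153, 0.186, -0.004, 0, 0, -3.8, -1, 0.153, 0.186, -0.004, 0, 0, -3.8, -1, 0.153, 0.186, -0.004, 0, 0, -3.8, -1, 0.153, 0.186, -0.004, 0, 0, -3.8, -1, 0.153, 0.186, -0.004, 0, 0, -3.8, -1, 0.153, 0.186, -0.004, 0, 0, -3.8, -1]}}

```text
time: 24.7
tool_pos: [0.6159, 0.1093, 0.1982]
tcp_rot: [-3.054, -0.733, 0.008]
wrist_force: [0.5, 1.0, -2.1]
width: 0.234
grip_force: 40.4
```

Call:
{"op": "jog_arm", "data": {"deltas": [0, 0, 0, 0, 0, 0, -1, 0, 0, 0, 0, 0, 0, -1]}}

```text
time: 24.9
tool_pos: [0.6171, 0.1099, 0.2007]
tcp_rot: [-3.054, -0.735, 0.001]
wrist_force: [-0.1, 0.1, -1.6]
width: 0.237
grip_force: 40.4
```

Run:
```python
from h import *
print(readout.read_state()["tool_pos"]);plan((.618,.109,.14),27,False)
```

```text
[0.61708846 0.10989172 0.20065042]
yaw 27 cur 27.1 d -0.1 q6 guess 73 shift [0.0004 0.0012 0.0606] turn [-0.02  0.03  0.07]
```

Call:
{"op": "jog_arm", "data": {"deltas": [0.0005, 0.001, 0.02, 0, 0, 0, -1, 0.0005, 0.001, 0.04, 0, 0, 0, -1, 0.0005, 0.001, 0.05, 0, 0, 0, -1, 0.0005, 0.001, 0.055, 0, 0, 0, -1, 0.0005, 0.001, 0.059, 0, 0, 0, -1, 0.0005, 0.001, 0.063, 0, 0, 0, -1, 0.0005, 0.001, 0.063, 0, 0, 0, -1]}}

```text
time: 25.6
tool_pos: [0.6191, 0.1088, 0.1379]
tcp_rot: [-3.054, -0.733, -0.0]
wrist_force: [-0.8, 1.2, -3.1]
width: 0.237
grip_force: 40.3
```

Call:
{"op": "jog_arm", "data": {"deltas": [0, 0, 0.004, 0, 0, 0, -1, 0, 0, 0.008, 0, 0, 0, -1, 0, 0, 0.011, 0, 0, 0, -1, 0, 0, 0.014, 0, 0, 0, -1, 0, 0, 0.014, 0, 0, 0, -1]}}

```text
time: 26.1
tool_pos: [0.6197, 0.109, 0.1281]
tcp_rot: [-3.054, -0.733, -0.002]
wrist_force: [-10.5, 2.2, 18.9]
width: 0.239
grip_force: 42.7
```

Call:
{"op": "jog_arm", "data": {"deltas": [0, 0, -0.004, 0, 0, 0, -1, 0, 0, -0.004, 0, 0, 0, 0.2, 0, 0, -0.004, 0, 0, 0, 0.2, 0, 0, -0.004, 0, 0, 0, 0.2, 0, 0, -0.03, 0, 0, 0, 0.2, 0, 0, -0.07, 0, 0, 0, 0.2, 0, 0, -0.1, 0, 0, 0, 0.2, 0, 0, -0.1, 0, 0, 0, 0.2]}}

```text
time: 26.9
tool_pos: [0.6229, 0.1086, 0.2299]
tcp_rot: [3.053, 0.733, 0.017]
wrist_force: [0.1, 0.1, 0.3]
width: 0.6
grip_force: 0.0
```

Run:
```python
from h import *
plan((.6225,.2625,.2),27,False); print(readout.read_state()["tool_pos"])
c=read_camera("wrist"); cv2.imwrite("w12.png",c["color"])
hsv=cv2.cvtColor(c["color"],cv2.COLOR_BGR2HSV); H,S,V=[hsv[...,i].astype(int) for i in range(3)]
b=blobs((H>45)&(H<80)&(S>120)&(V>80),60)
for ce,a,k in b: print(ce,a,ray(c,*ce,.055))
c=read_camera("scene"); cv2.imwrite("pics/s13.png",cv2.resize(c["color"][120:310,140:360],(695,600),interpolation=cv2.INTER_CUBIC))
hsv=cv2.cvtColor(c["color"],cv2.COLOR_BGR2HSV); H,S,V=[hsv[...,i].astype(int) for i in range(3)]
for x0,y0,v0,v1 in((.6146,.0142,205,250),(.6172,.1089,160,205)):
    m=(H>100)&(H<125)&(S>100); m[:v0]=0;m[v1:]=0;m[:,:255]=0;m[:,300:]=0; ys,xs=np.nonzero(m); print("blue bbox",xs.min(),xs.max(),ys.min(),ys.max())
    for zs in(.049,.068):
        a=np.radians(np.arange(0,360,5)); q=np.array([proj(c,(x0+r*np.cos(t),y0+r*np.sin(t),zs+h)) for r,h in((.03,.041),(.03,.036),(.026,0)) for t in a]); print(zs,"pred",q.min(0).round(1),q.max(0).round(1))
```

```text
yaw 27 cur 27.0 d 0.0 q6 guess 86 shift [ 0.0692 -0.1374  0.0301] turn [ 0.23 -0.57 -0.02]
[0.62285034 0.10861068 0.22991154]
[108.88286713 110.01398601] 572 [0.61907014 0.26744201 0.055     ]
blue bbox 263 291 210 241
0.049 pred [262.7 208.9] [291.9 241.8]
0.068 pred [262.8 204. ] [292.5 237.5]
blue bbox 266 293 173 203
0.049 pred [265.3 172.3] [293.  203.7]
0.068 pred [265.4 167.2] [293.5 199.1]
```

View pics/s13.png

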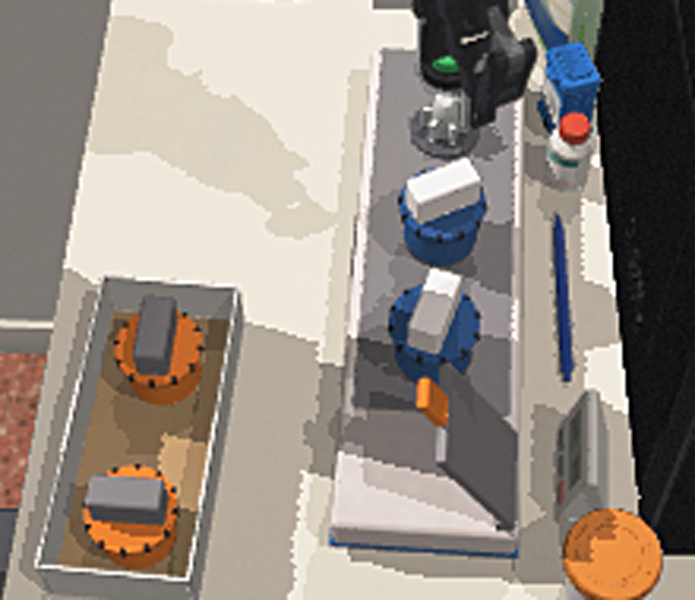

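Both new heads match the seated outline. Now to the button, turned so the camera stays clear of the spray bottle.

Call:
{"op": "jog_arm", "data": {"deltas": [0, 0, 0, 0, 0, -103, -1, 0, 0, 0, 0, 0, -103, -1, 0, 0, 0, 0, 0, -103, -1, 0, 0, 0, 0, 0, -103, -1, 0, 0, 0, 0, 0, -103, -1, 0, 0, 0, 0, 0, -103, -1, 0, 0, 0, 0, 0, -103, -1, 0.03, -0.06, 0, 0, 0, -103, -1]}}

```text
time: 27.8
tool_pos: [0.6182, 0.1537, 0.2209]
tcp_rot: [-2.107, -2.33, 0.009]
wrist_force: [0.7, 1.6, -0.0]
width: 0.002
grip_force: 0.0
```

Run:
```python
from h import *
plan((.621,.265,.15),130,False); print(readout.read_state()["tool_pos"])
```

```text
yaw 130 cur 95.8 d 34.2 q6 guess -17 shift [0.1107 0.0143 0.0704] turn [ -0.29   0.12 -34.24]
[0.61820129 0.15367954 0.22086892]
```

Call:
{"op": "jog_arm", "data": {"deltas": [0.11, 0.014, 0, 0, 0, -34, -1, 0.11, 0.014, 0, 0, 0, -34, -1, 0.11, 0.014, 0, 0, 0, -34, -1, 0.11, 0.014, 0, 0, 0, -34, -1, 0.11, 0.014, 0.04, 0, 0, -34, -1, 0.11, 0.014, 0.08, 0, 0, -34, -1, 0.11, 0.014, 0.08, 0, 0, -34, -1, 0.11, 0.014, 0.08, 0, 0, -34, -1]}}

```text
time: 28.6
tool_pos: [0.6199, 0.2685, 0.1411]
tcp_rot: [-1.332, -2.841, 0.007]
wrist_force: [0.6, -0.2, 1.1]
width: 0.002
grip_force: 0.0
```

Run:
```python
from h import *
c=read_camera("wrist"); s=readout.read_state(); T=s["tool_pos"]; A=R.from_rotvec(s["tcp_rot"]).as_matrix(); print(T)
hsv=cv2.cvtColor(c["color"],cv2.COLOR_BGR2HSV); H,S,V=[hsv[...,i].astype(int) for i in range(3)]
for ce,a,k in blobs((H>45)&(H<80)&(S>120)&(V>80),60): 
    ys,xs=np.nonzero(k); print(ce,a,xs.min(),xs.max(),ys.min(),ys.max(),ray(c,*ce,.055))
print("tip",proj(c,T+A[:,2]*.017)); plan((.621,.265,.09),130,False)
cv2.imwrite("pics/w14.png",c["color"])
```

```text
[0.62164461 0.26913771 0.14362915]
[255.57679558 217.57237569] 905 239 272 200 234 [0.62383939 0.26116774 0.055     ]
[469.26373626 349.95604396] 91 461 479 346 355 [0.85847366 0.28547686 0.055     ]
tip (np.float64(260.8040645789692), np.float64(257.7096409367818))
yaw 130 cur 129.7 d 0.3 q6 guess -17 shift [-0.0028 -0.0031  0.0536] turn [-0.05 -0.01 -0.26]
```

View pics/w14.png

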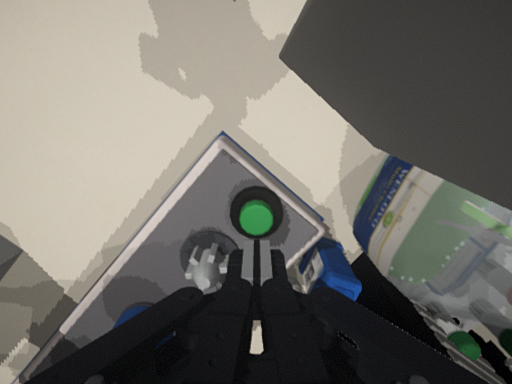

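The green button is clear at (256,217), fingers closed just before it. Press stepwise.

Call:
{"op": "jog_arm", "data": {"deltas": [-0.0055, -0.003, 0.03, 0, 0, 0, -1, -0.0055, -0.003, 0.05, 0, 0, 0, -1, -0.0055, -0.003, 0.06, 0, 0, 0, -1, -0.0055, -0.003, 0.06, 0, 0, 0, -1, -0.0055, -0.003, 0.06, 0, 0, 0, -1]}}

```text
time: 29.15
tool_pos: [0.6242, 0.2636, 0.0858]
tcp_rot: [1.333, 2.842, 0.003]
wrist_force: [0.4, 0.1, 1.1]
width: 0.001
grip_force: 0.0
```

Call:
{"op": "jog_arm", "data": {"deltas": [0, 0, 0.003, 0, 0, 0, -1, 0, 0, 0.006, 0, 0, 0, -1, 0, 0, 0.006, 0, 0, 0, -1]}}

```text
time: 29.45
tool_pos: [0.6244, 0.2638, 0.0792]
tcp_rot: [1.333, 2.842, 0.004]
wrist_force: [2.3, 1.2, 3.9]
width: 0.004
grip_force: 1.6
```

Call:
{"op": "jog_arm", "data": {"deltas": [0, 0, 0.003, 0, 0, 0, -1, 0, 0, 0.006, 0, 0, 0, -1, 0, 0, 0.006, 0, 0, 0, -1]}}

```text
time: 29.75
tool_pos: [0.6246, 0.2639, 0.0776]
tcp_rot: [1.333, 2.842, 0.004]
wrist_force: [-6.2, -3.3, 26.4]
width: 0.002
grip_force: 12.6
```

Call:
{"op": "jog_arm", "data": {"deltas": [0, 0, -0.02, 0, 0, 0, -1, 0, 0, -0.06, 0, 0, 0, -1, 0, 0, -0.1, 0, 0, 0, -1, 0, 0, -0.14, 0, 0, 0, -1, 0, 0, -0.14, 0, 0, 0, -1, 0, 0, -0.14, 0, 0, 0, -1]}}

```text
time: 30.35
tool_pos: [0.6232, 0.2633, 0.2131]
tcp_rot: [1.333, 2.843, 0.002]
wrist_force: [-1.0, -0.4, 0.1]
width: 0.002
grip_force: 0.0
```

Run:
```python
from h import *
c=read_camera("scene"); c=read_camera("scene")
hsv=cv2.cvtColor(c["color"],cv2.COLOR_BGR2HSV); H,S,V=[hsv[...,i].astype(int) for i in range(3)]
for v0,v1 in((205,250),(160,205)):
    m=(H>100)&(H<125)&(S>100); m[:v0]=0;m[v1:]=0;m[:,:255]=0;m[:,300:]=0; ys,xs=np.nonzero(m); print("blue bbox",xs.min(),xs.max(),ys.min(),ys.max())
for ce,a,k in blobs((H<16)&(S>150)&(V>110),15): print(ce.round(1),a)
# tab in the top view too, for the tilt
c=read_camera("top"); hsv=cv2.cvtColor(c["color"],cv2.COLOR_BGR2HSV); H,S,V=[hsv[...,i].astype(int) for i in range(3)]
for ce,a,k in blobs((H<16)&(S>150)&(V>110),8):
    if 150<ce[1]<185 and ce[0]>300: print("tab top",ce,a,[np.round(proj(c,(.663-.116*np.cos(np.radians(t+2)),-.0735,.047+.116*np.sin(np.radians(t+2)))),1) for t in(50,60,70)])
print(readout.read_state()["tool_pos"],readout.read_state()["wrist_force"])
```

```text
blue bbox 263 291 210 241
blue bbox 266 293 173 203
[487.8 152.2] 71
[321.2 159.4] 62
[191.5 234.5] 385
[277.5 247.5] 86
[455.8 270.7] 151
[182.7 287.1] 381
[333.5 295.9] 728
tab top [323.19230769 158.76923077] 26 [array([321.3, 168.1]), array([321.9, 161. ]), array([322.2, 153.4])]
[0.6213088  0.26258655 0.20912461] [ 0.66500417 -0.91244228 -0.52295455]
```

```bash
python3 -c "
from h import *
print(finish_job())"
```

```text
the job is handed in; nothing more can be done
None
```

The job is handed in, but no verdict came back: display at about 62°, both worn heads upright in the carton, both new heads seated by their camera outlines, then start pressed to its stop and the arm lifted clear.

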